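# Unlock the drawer gate with its T key

### The job

Undo the lock screw of the small aluminium gate in the fingerprint kit drawer: fetch the orange-handled T key from its rack, stand it upright with its blade fully down in the screw's slot and let go of it before turning anything, then take it again by its cross handle and turn the screw counter-clockwise until its brass tongue has swung out of the gate's way, about to its stop. Turn the screw only with the key, not with your fingers. Only then, leaving the key standing in the screw, swing the gate wide open towards you by its red tab, about a right angle, and leave the things behind the gate where they are.

Things in the scene. Friction and masses are not known exactly. Their poses are not given: they have to be found in the camera images.
- key: T key, 99 mm, 0.16 kg; origin at blade tip, z axis from tip to handle. Along z: steel blade 0-13 mm (24 mm wide along y, 7 thick along x; first 5 mm 20 x 4), round collar 40 mm across 13-21, shank 18 x 18 square 21-81, orange cross handle 81-99, 70 long along y, 18 thick along x. Same after a half turn about z. Stood in the screw, its collar rests on the head: tip 13 mm below the rim
- key_shank (a point): point on the key's axis 47 mm from its tip, a free place of the shank to grip. Axes as the key's. At the start the key lies in the rack on a 25 degree slope, blade low on the robot's side, handle high: key y is level, key x points steeply down. Shank free below and beside between collar and handle
- key_handle (a point): middle of the key's orange cross handle, on its axis 90 mm from the tip, axes as the key's: the bar runs along y
- rack: fixed grey plastic key rack, foot 150 x 90 x 10 mm, origin on the worktop at its middle. The key lies along its x axis, tip 37 mm towards -x and 65 mm up, on supports only under the collar, before the collar (end stop) and under the cross handle. It stands left or right of the chest, a blue case of like size on the other side
- chest: fixed grey kit chest. Origin on the worktop under the middle of the half-open drawer's front; x into the chest, y left. Drawer 310 mm deep, 360 wide, black floor 30 mm and walls 85 mm above the worktop; from x = 310 the chest body, 140 high. Gate across the drawer at x = 170, from y = 140 (hinge) to -10; partitions go on to the walls. Compartment before the gate is empty
- screw_slot (a point): middle of the slot's mouth on the captive lock screw's round steel head: 48 mm across, rim 101 mm above the worktop, axis upright, standing just in front of and beside the gate's free end. Turns with the screw: y along the slot (28 mm long, 11 wide, 16 deep), x across. A brass tongue under the head points along +y, 60 mm long
- lock_screw (a joint): lock screw angle, rad, 0 to 1.45 (stop), growing counter-clockwise from above. At 0 slot and tongue run along the chest's +y and the tongue bars the gate; from 1.2 the gate is free. Starts between 0 and 0.25. Friction about 0.2 N m, stays where left (a forced gate would push the tongue aside). The key has about 0.16 rad of play each way in the slot
- gate_tab (a point): middle of the top edge of the gate's red pull tab, 132 mm above the worktop. Tab 8 mm thick, 40 long along the gate, 38 clear above the gate's top edge, 90 mm from the hinge axis. y axis along the gate towards the hinge, x across it
- gate_hinge (a point): point on the gate's upright hinge axis, at the height of the tab's top
- gate (a joint): gate angle, rad, 0 shut to 1.6 open (stop), growing as the free end swings towards the robot, clockwise from above. Gate 150 mm long, 58 high, top edge 94 mm above the worktop; light friction, stays where left
- torch: black UV torch, 130 mm long, 30 mm thick, lying along the chest's y at the back of the drawer, left; bystander
- spatula: steel spatula, 150 mm long, lying along the chest's y behind the gate; bystander
- dropper: clear dropper bottle, 32 mm across, 75 mm tall, standing behind the gate; bystander
- tent_a: yellow marker tent, 85 mm long, 55 mm high, standing behind the partition, right; bystander
- tent_b: second yellow marker tent like the first, further right; bystander
Mind the look-alikes: they are no part of the job. Leave any turquoise look-alike of the key alone.

How it is judged (in metres and radians):
On the way, in this order (a step that is already met when the one before it is completed fails the run):
1. the key stands upright in the screw's slot, let go of, the screw not yet turned (horizontal distance between key and screw_slot below 0.006 m and z of key in the frame of screw_slot between -0.018 and -0.009 m and angle between key's own z axis and vertical below 0.14 rad and contact force between the fingers and key below 0.1 N and value of joint lock_screw below 0.6 rad), for 0.2 s.
2. the screw is turned to at least 1.2 rad with the key in its slot, the gate still shut (horizontal distance between key and screw_slot below 0.006 m and z of key in the frame of screw_slot between -0.018 and -0.009 m and angle between key's own z axis and vertical below 0.14 rad and value of joint lock_screw above 1.2 rad and value of joint gate below 0.35 rad), for 0.2 s.
At the end, for the whole second after the job is handed in: The lock screw stands at 1.2 rad or more, the gate is open by at least 1.2 rad and at rest, and the key, let go of, stands within 8 degrees of upright in the screw's slot, tip at least 9 mm below the rim and within 6 mm of the screw's axis (horizontal distance between key and screw_slot below 0.006 m and z of key in the frame of screw_slot between -0.018 and -0.009 m and angle between key's own z axis and vertical below 0.14 rad and contact force between the fingers and key below 0.1 N and value of joint each of lock_screw, gate above 1.2 rad and velocity of joint gate between -0.05 and 0.05 rad/s and linear speed of key below 0.02 m/s); the robot touches nothing.
It fails at once if the fingers push the screw or its tongue themselves (contact force between the fingers and lock_screw above 2 N).
It fails at once if the gate is forced open past the tongue, the screw not undone (value of joint gate above 0.45 rad and value of joint lock_screw below 1.1 rad).
It fails at once if a thing behind the gate is moved more than 25 mm (distance of any of torch, spatula, dropper, tent_a, tent_b from where it was at the start of the episode above 0.025 m).
It also fails if it takes over 67 s, if anything falls off the work surface, if the arm or the gripper's body presses on something with over 40 N, if the wrist force passes 120 N, or if a joint passes its speed limit or range.

### The arm

A 6-joint arm with a two-finger parallel gripper is mounted at the origin on the work surface. World frame = base frame: x ahead of the robot, y to its left, z up, the work surface at z = 0. Lengths are in mm, angles in degrees, forces in N, time in s.
With the tool pointing down it reaches from about 350 to 850 mm from the base axis. Payload 8.1 kg.
Tool frame: the origin (TCP) lies midway between the tips of the shut fingers; the grasp point (between the pads) lies 19 mm behind it; z points along the fingers, y is the line along which they close (so a half turn about z gives the same grasp; the last joint's range is limited). The gripper opens to 85 mm and grips with 20 to 120 N. Pads are 22 mm wide; open, the fingers measure 114 mm over their backs; the gripper's body (76 mm by 85 mm) begins 54 mm behind the grasp point. The pads swing forward as they close: fully open they stand 13 mm farther back than shut.
Start: joints at [64.549, 7.471, 85.268, -0, 87.261, -4.893], TCP at [210.669, 561.804, 231.292] pointing down, gripper open.
Joint ranges: [-169.43, 169.43], [-51.17, 129.36], [1.28, 143.12], [-76.62, 256.62], [0, 156.53], [-152.29, 152.29]. Speed limits (degrees/s): [136.94, 136.94, 159.86, 180, 180, 180].

### API

Orientations are given as [roll, pitch, yaw] about the fixed x, y, z axes, in that order (R = Rz(yaw) Ry(pitch) Rx(roll)).
In Python, from bench import sensors, optics, r gives the robot as it stands.
- The arm moves only by the tool apply_moves, never from a script. Its argument "targets" is a list of rows, each a list of 7 numbers: the shift along the tool's x, y, z in mm, then the turn, a rotation vector about the tool's x, y, z in rad, then the closure, from 0 (fully open) to 1 (shut). In form: [[x, y, z, wx, wy, wz, claw], ...]. A call has 1 to 20 rows; each row shifts and turns the commanded pose from where the row before left it, along the tool's axes as they then stand; what a row does not reach is not made up. A row lasts 1/8 s, in which the tool goes at most 62.5 mm and 10.7 degrees, less where a joint would pass 70% of its speed; a pose out of reach is approached as far as the arm can. A call is refused whole if a number of a shift passes 62.5 or a number of a turn 0.188, either way. A call with a gripper value outside its range is refused whole. The fingers move at their own pace and stop on an object; "force" is the grip in N (left out, the last holds). Time passes only in rows, so rows that do not move let the fingers close. It gives the time, the measured TCP pose, the force, the opening and the grip force at its end, in the units of the state.
- sensors.sense(): the state, without advancing time (a new reading comes with each control period).
- optics.snapshot(name): name is "side" or "top" or "wrist"; returns the picture (420x560x3 uint8, red, green, blue); there is no depth.
- optics.get_calibration(name): a dict with "camera_matrix" (3x3 intrinsics, pixels), "pose" (4x4, takes a point from camera to world coordinates). Camera axes: x right, y down, z forward; pixel columns grow to the right and rows downward; lengths in mm; the calibration is good to about 2 mm. The wrist camera is an equidistant fisheye: a pixel r from the principal point sees the ray r / f radians off the axis. A picture is of the moment at which its call begins: read the wrist's pose just before it. get_calibration takes no time and is no camera call; for the wrist camera it gives the pose at the moment of the call.
- r.hand_in(): hands the job in; it is judged then, once.
The state is a dict: "time": time; "joint_pos": joint angles; "qd": joint speeds; "joint_efforts": joint torques, N m; "tool_pos": TCP position; "tcp_rot": TCP orientation; "ft_force": force on the tool from outside, world axes, zero at the start; "wrist_torque": the same for the moment, N m; "finger_gap": finger opening in mm; "grip_force": force on a finger pad.
Only numpy, scipy, OpenCV 4.12 (cv2) and the standard library are available. Lean on these libraries where they do the work, as an engineer would, in place of code of your own. Each camera call takes 0.05 s, during which the arm holds its last target. There are 200 camera calls.

## Working session

There is one attempt and no reset: what is moved stays moved. The work goes in short steps, Python scripts to look and compute and a tool call to move; the robot and the scene stay as the last step left them, time stands still between calls to the robot, and variables do not carry over. Pictures are saved under pics/ and viewed, at most 10 in all, crops included, and the job is handed in when it is done.

Besides the shell and the picture viewer there is one more tool, called after ">>>" as a command line: name --pt "numbers of a row" for each row, then --argument value for the rest. apply_moves: Moves the arm, as the interface text tells. Its arguments: {"type":"object","properties":{"targets":{"type":"array"},"force":{"type":"number"}},"required":["targets"]}

```bash
mkdir -p pics; ls; python3 - <<'E'
from bench import sensors, optics, r
import cv2,numpy as np
s=sensors.sense();print(s)
for n in ("top","side"):
    im=optics.snapshot(n);cv2.imwrite(f"pics/{n}0.png",im[:,:,::-1])
    c=optics.get_calibration(n);print(n,np.round(c["camera_matrix"],1).tolist(),np.round(c["pose"],3).tolist())
a=cv2.imread("pics/top0.png");b=cv2.imread("pics/side0.png")
E
```

```text
pics
{'time': 0.0, 'joint_pos': array([ 6.45489303e+01,  7.51397032e+00,  8.53295423e+01, -8.53768310e-04,
        8.72600080e+01, -4.89186478e+00]), 'qd': array([ 4.26873979e-03, -4.73774245e-03, -1.72397325e-04, -3.57112663e-03,
       -1.96901239e-01, -1.48979103e-02]), 'joint_efforts': array([ 4.77439644e-04, -5.69386768e+01, -5.00558925e+01, -8.68413872e-05,
        1.44804135e-02, -2.75316989e-05]), 'tool_pos': array([210.44465808, 561.30694605, 230.25375417]), 'tcp_rot': array([-1.79896784e+02, -7.97815372e-03,  1.59440830e+02]), 'ft_force': array([0.01126791, 0.20776159, 0.45394875]), 'wrist_torque': array([-0.04874929,  0.01258258, -0.10863022]), 'grip_force': 0.0, 'finger_gap': 84.99025427011486}
top [[539.6, 0.0, 283.1], [0.0, 539.6, 215.0], [0.0, 0.0, 1.0]] [[0.015, -0.999, 0.038, 490.642], [-1.0, -0.015, 0.008, -23.431], [-0.008, -0.039, -0.999, 1612.98], [0.0, 0.0, 0.0, 1.0]]
side [[402.9, 0.0, 285.2], [0.0, 402.9, 208.9], [0.0, 0.0, 1.0]] [[0.775, -0.482, 0.409, 184.962], [-0.632, -0.583, 0.51, -491.107], [-0.007, -0.654, -0.756, 820.423], [0.0, 0.0, 0.0, 1.0]]
```

View pics/top0.png

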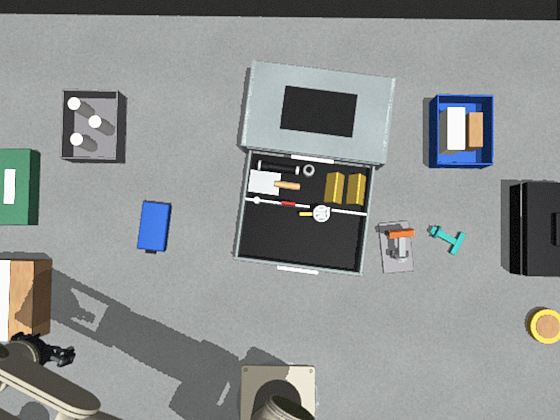

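View pics/side0.png

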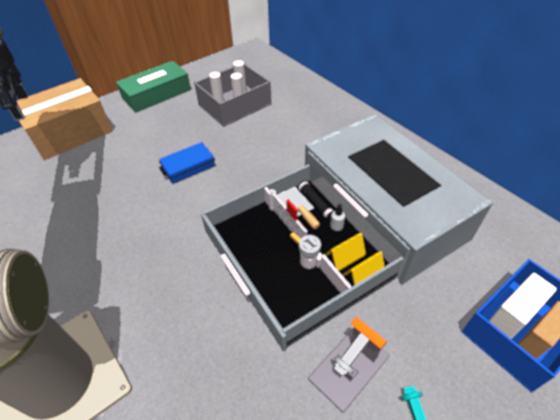

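Candidates for "the T key" in the top view are the orange-handled key in the grey rack at about (400,240) and the turquoise T key on the worktop at about (447,240). I choose the orange one, since it is in the rack. The blue case is at (155,225). The white screw head is at about (320,213), and the red tab is at about (288,204).

```bash
cat > h.py <<'E'
import numpy as np,cv2
from scipy.spatial.transform import Rotation as Ro
from bench import sensors, optics, r
def ray(name,uv,cal=None):
    c=cal or optics.get_calibration(name);K=np.array(c["camera_matrix"]);P=np.array(c["pose"])
    x=(uv[0]-K[0,2])/K[0,0];y=(uv[1]-K[1,2])/K[1,1]
    if name=="wrist":
        t=np.hypot(x,y);k=np.sin(t)/t if t>0 else 1;d=np.array([x*k,y*k,np.cos(t)])
    else: d=np.array([x,y,1.])
    return P[:3,3],P[:3,:3]@d
def at(name,uv,z,cal=None):
    o,d=ray(name,uv,cal);return o+d*(z-o[2])/d[2]
def proj(name,p,cal=None):
    c=cal or optics.get_calibration(name);K=np.array(c["camera_matrix"]);P=np.array(c["pose"])
    q=(np.atleast_2d(p)-P[:3,3])@P[:3,:3]
    if name=="wrist":
        n=np.hypot(q[:,0],q[:,1])+1e-9;t=np.arctan2(n,q[:,2]);a=q[:,0]/n*t;b=q[:,1]/n*t
    else: a=q[:,0]/q[:,2];b=q[:,1]/q[:,2]
    return np.stack([K[0,0]*a+K[0,2],K[1,1]*b+K[1,2]],1)
def cur():
    s=sensors.sense();return np.array(s["tool_pos"]),Ro.from_euler("xyz",s["tcp_rot"],degrees=True)
def plan(p1,R1,n=None,start=None,v=55,w=.17):
    """identical rows from current (or start) pose to p1,R1"""
    p0,R0=start or cur()
    rel=R0.inv()*R1;rv=rel.as_rotvec();d=R0.inv().apply(np.array(p1)-p0)
    if n is None:n=max(1,int(np.ceil(max(np.linalg.norm(d)/v,np.linalg.norm(rv)/w))))
    S=sum(Ro.from_rotvec(rv*k/n).as_matrix() for k in range(n))
    row=np.r_[np.linalg.solve(S,d),rv/n]
    print(n,"x",np.round(row[:3],1).tolist()+np.round(row[3:],3).tolist());return p1,R1
def axes(x=None,y=None,z=None):
    """R from tool y and z axes"""
    z=np.array(z,float);z/=np.linalg.norm(z);y=np.array(y,float);y-=z*(y@z);y/=np.linalg.norm(y)
    return Ro.from_matrix(np.stack([np.cross(y,z),y,z],1))
def st():
    s=sensors.sense();print({k:np.round(s[k],2).tolist() for k in("time","joint_pos","tool_pos","tcp_rot","ft_force","wrist_torque","finger_gap","grip_force")})
E
python3 - <<'E'
from h import *
for n,uv,z in [("rack foot bl",(378,222),10),("fl",(384,272),10),("fr",(413,270),10),("br",(410,222),10)]+[("drawer fl",(235,257),85),("fr",(361,274),85),("screw",(320,213),101),("tab",(288,204),132),("handle",(401,233),110)]:
    print(n,at("top",uv,z).round(0))
c=optics.get_calibration("wrist");print(np.round(c["pose"],2),c["camera_matrix"])
p=plan([420,200,350],Ro.from_euler("xyz",[180,0,115],degrees=True))
p=plan([400,-230,380],Ro.from_euler("xyz",[180,0,60],degrees=True),start=p)
E
```

```text
rack foot bl [ 536. -292.   10.]
fl [ 388. -311.   10.]
fr [ 395. -396.   10.]
br [ 537. -387.   10.]
drawer fl [429. 124.  85.]
fr [ 386. -233.   85.]
screw [ 556. -114.  101.]
tab [578. -24. 132.]
handle [ 503. -339.  110.]
[[ 3.5000e-01  8.9000e-01  2.8000e-01  1.3932e+02]
 [ 9.4000e-01 -3.4000e-01 -1.1000e-01  5.8826e+02]
 [-0.0000e+00  3.0000e-01 -9.6000e-01  3.7203e+02]
 [ 0.0000e+00  0.0000e+00  0.0000e+00  1.0000e+00]] [[325.1922621    0.         282.11126905]
 [  0.         325.1922621  210.81418299]
 [  0.           0.           1.        ]]
8 x [-50.3, -18.2, -14.9, -0.0, 0.0, 0.097]
8 x [-55.8, -3.5, -3.8, 0.0, -0.0, 0.12]
```

```bash
python3 - <<'E'
from h import *
p=plan([420,200,300],Ro.from_euler("xyz",[180,0,115],degrees=True))
p=plan([480,-230,270],Ro.from_euler("xyz",[180,0,60],degrees=True),start=p)
E
```

```text
8 x [-50.3, -18.2, -8.7, -0.0, 0.0, 0.097]
8 x [-56.0, 6.9, 3.8, 0.0, -0.0, 0.12]
```

>>> apply_moves --pt "-50.3 -18.2 -8.7 0 0 0.097 0" --pt "-50.3 -18.2 -8.7 0 0 0.097 0" --pt "-50.3 -18.2 -8.7 0 0 0.097 0" --pt "-50.3 -18.2 -8.7 0 0 0.097 0" --pt "-50.3 -18.2 -8.7 0 0 0.097 0" --pt "-50.3 -18.2 -8.7 0 0 0.097 0" --pt "-50.3 -18.2 -8.7 0 0 0.097 0" --pt "-50.3 -18.2 -8.7 0 0 0.097 0"

```text
time: 1.1
tool_pos: [420.1, 198.9, 300.7]
tcp_rot: [-180.0, 0.0, 114.8]
ft_force: [1.8, -0.8, -0.2]
finger_gap: 85.5
grip_force: 0.0
```

>>> apply_moves --pt "-56 6.9 3.8 0 0 0.12 0" --pt "-56 6.9 3.8 0 0 0.12 0" --pt "-56 6.9 3.8 0 0 0.12 0" --pt "-56 6.9 3.8 0 0 0.12 0" --pt "-56 6.9 3.8 0 0 0.12 0" --pt "-56 6.9 3.8 0 0 0.12 0" --pt "-56 6.9 3.8 0 0 0.12 0" --pt "-56 6.9 3.8 0 0 0.12 0" --pt "0 0 0 0 0 0 0"

```text
time: 2.22
tool_pos: [478.2, -233.0, 269.3]
tcp_rot: [-179.9, 0.1, 59.6]
ft_force: [-0.2, 1.1, 0.1]
finger_gap: 85.5
grip_force: 0.0
```

```bash
python3 - <<'E'
from h import *
import pickle
st()
c=optics.get_calibration("wrist");im=optics.snapshot("wrist");cv2.imwrite("pics/w1.png",im[:,:,::-1]);pickle.dump(c,open("w1.pkl","wb"))
cv2.imwrite("pics/w1b.png",cv2.resize(im[:,:,::-1],(800,600),interpolation=cv2.INTER_CUBIC))
E
```

```text
{'time': 2.22, 'joint_pos': [-31.45, -3.75, 92.79, -0.06, 91.07, -1.06], 'tool_pos': [478.24, -232.96, 269.31], 'tcp_rot': [-179.89, 0.06, 59.61], 'ft_force': [-0.19, 1.14, 0.09], 'wrist_torque': [-0.01, -0.0, -0.04], 'finger_gap': 85.54, 'grip_force': 0.0}
```

View pics/w1b.png

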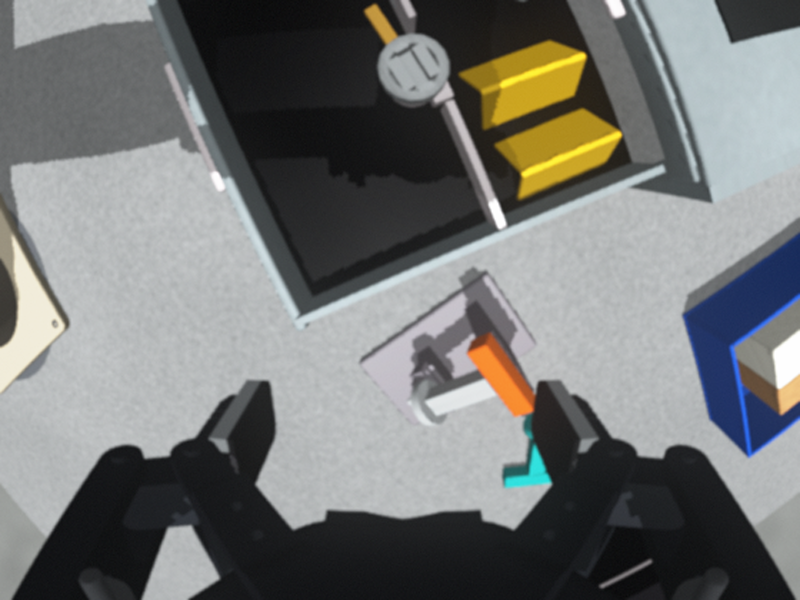

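The orange key in the rack is at about (430–530,340–410) and the turquoise one at (530,470), partly behind the finger. The screw head with its slot is at (413,68). I take two better views, one over the screw and one over the key.

>>> apply_moves --pt "50 0 0 0 0 0 0" --pt "50 0 0 0 0 0 0" --pt "0 0 0 0 0 0 0" --pt "0 0 0 0 0 0 0"

```text
time: 2.78
tool_pos: [530.1, -142.0, 270.3]
tcp_rot: [-180.0, 0.0, 60.1]
ft_force: [0.2, 0.2, -0.6]
finger_gap: 85.7
grip_force: 0.0
```

```bash
python3 - <<'E'
from h import *
import pickle
st()
c=optics.get_calibration("wrist");im=optics.snapshot("wrist");cv2.imwrite("pics/w2.png",im[:,:,::-1]);pickle.dump(c,open("w2.pkl","wb"))
cv2.imwrite("pics/w2b.png",cv2.resize(im[:320,110:530,::-1],(800,610),interpolation=cv2.INTER_CUBIC)[:600])
E
```

```text
{'time': 2.78, 'joint_pos': [-20.34, -1.21, 90.22, -0.01, 91.02, 9.52], 'tool_pos': [530.12, -141.99, 270.34], 'tcp_rot': [-179.98, 0.02, 60.14], 'ft_force': [0.19, 0.18, -0.65], 'wrist_torque': [-0.01, -0.03, -0.07], 'finger_gap': 85.66, 'grip_force': 0.0}
```

View pics/w2b.png

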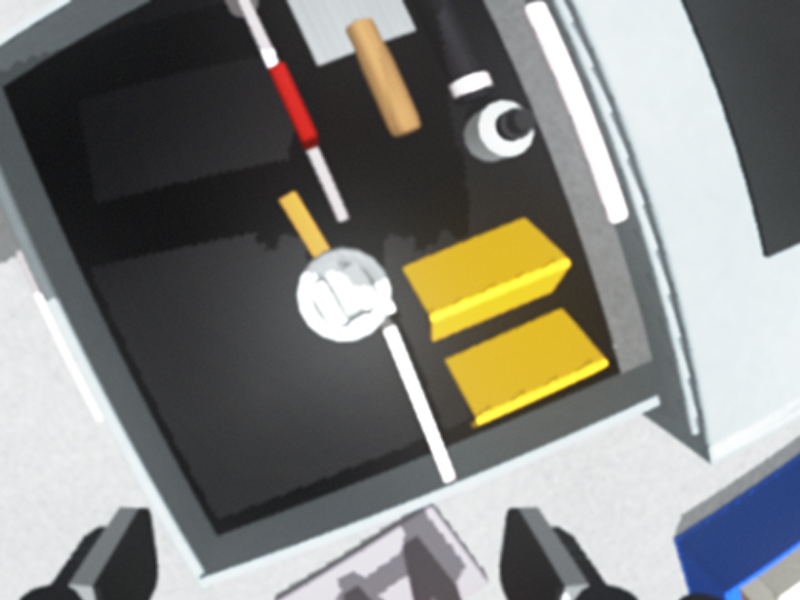

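>>> apply_moves --pt "-50 0 0 0 0 0 0" --pt "-50 0 0 0 0 0 0" --pt "-60 0 0 0 0 0 0" --pt "0 0 0 0 0 0 0" --pt "0 0 0 0 0 0 0"

```text
time: 3.45
tool_pos: [449.6, -282.1, 270.5]
tcp_rot: [180.0, -0.0, 59.9]
ft_force: [0.5, 1.1, -0.5]
finger_gap: 85.5
grip_force: 0.0
```

```bash
python3 - <<'E'
from h import *
import pickle
st()
c=optics.get_calibration("wrist");im=optics.snapshot("wrist");cv2.imwrite("pics/w3.png",im[:,:,::-1]);pickle.dump(c,open("w3.pkl","wb"))
cv2.imwrite("pics/w3b.png",cv2.resize(im[60:340,180:560,::-1],(800,590),interpolation=cv2.INTER_CUBIC))
E
```

```text
{'time': 3.45, 'joint_pos': [-37.66, -4.08, 92.97, 0.02, 91.11, -7.52], 'tool_pos': [449.56, -282.07, 270.55], 'tcp_rot': [180.0, -0.02, 59.86], 'ft_force': [0.53, 1.06, -0.54], 'wrist_torque': [-0.01, 0.02, 0.07], 'finger_gap': 85.51, 'grip_force': 0.0}
```

View pics/w3b.png

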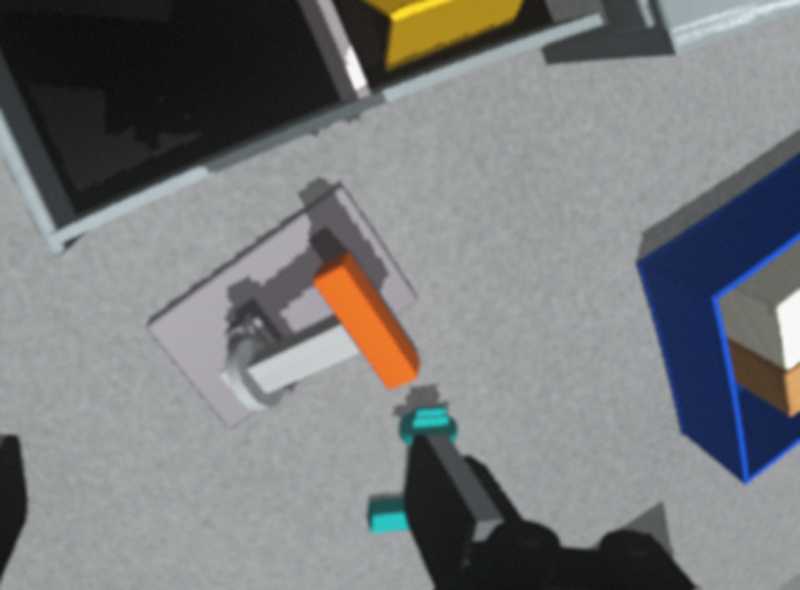

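```bash
cat > fit.py <<'E'
from h import *
import pickle
from scipy.optimize import minimize
C={k:pickle.load(open(k+".pkl","rb")) for k in("w1","w2","w3")}
C3=C["w3"]
foot=[(150,325),(340,185),(415,298),(232,425)]
for p in foot: print("foot",at("wrist",(p[0]/2.105+180,p[1]/2.105+60),10,C3).round(1))
def keyT(x,y,yaw):
    a=np.radians(25);z=np.array([np.cos(a),0,np.sin(a)]);xx=np.array([np.sin(a),0,-np.cos(a)])
    Rz=Ro.from_euler("z",yaw).as_matrix();R=Rz@np.stack([xx,[0,1,0],z],1)
    return Rz@[-37,0,65]+[x,y,0],R
H=np.array([[i*9,j*35,k] for i in(-1,1) for j in(-1,1) for k in(81,99)])
def omask(f):
    im=cv2.imread(f).astype(int);b,g,r_=im[...,0],im[...,1],im[...,2]
    return ((r_>150)&(g<150)&(b<90)&(r_-g>70)).astype(np.uint8)
S=8
def sil(name,pts,cal,shape):
    q=proj(name,pts,cal);h=cv2.convexHull(q.astype(np.float32))
    m=np.zeros(shape,np.uint8);cv2.fillConvexPoly(m,np.round(h*S).astype(np.int32),1);return m
win={}
def prep(f,name,cal,box):
    x0,y0,x1,y1=box;m=omask(f)[y0:y1,x0:x1];cal=dict(cal);K=np.array(cal["camera_matrix"],float)
    K=K.copy();K[0,2]-=x0-.5;K[1,2]-=y0-.5;cal["camera_matrix"]=K
    return name,cal,cv2.resize(m,None,fx=S,fy=S,interpolation=cv2.INTER_NEAREST)
V=[prep("pics/w3.png","wrist",C3,(300,150,420,260)),prep("pics/top0.png","top",optics.get_calibration("top"),(370,210,430,260))]
def iou(v,x):
    t,R=keyT(*x);s=sil(v[0],H@R.T+t,v[1],v[2].shape);return (s&v[2]).sum()/(s|v[2]).sum()
for vs in (V[:1],V):
    best=minimize(lambda x:-sum(iou(v,x) for v in vs),[464,-346,.06],method="Nelder-Mead",options=dict(initial_simplex=[[464,-346,.06],[474,-346,.06],[464,-336,.06],[464,-346,.16]]))
    x=best.x;print("rack",x.round(3),[round(iou(v,x),3) for v in V])
    print([proj("wrist",[x[0]+np.cos(x[2])*a-np.sin(x[2])*b,x[1]+np.sin(x[2])*a+np.cos(x[2])*b,10],C3)[0].round(1).tolist() for a,b in((-75,45),(75,45),(75,-45),(-75,-45))])
C2=C["w2"]
def w2(p,z): return at("wrist",(p[0]/1.905+110,p[1]/1.905),z,C2).round(1)
print("screw",w2((343,294),101), "w1",at("wrist",(413/1.4286,67/1.4286),101,C["w1"]).round(1),"top",at("top",(320.3,213),101).round(1))
for n,p,z in [("corner",(205,575),85),("tab a",(275,65),132),("tab b",(314,143),132),("gate end",(342,220),94),("part a",(390,330),94),("part b",(449,480),94),("tongue end L",(279,198),80),("tongue end R",(296,192),80),("tongue base L",(309,257),80),("tongue base R",(328,248),80)]: print(n,w2(p,z))
E
python3 fit.py; python3 - <<'E'
import cv2
im=cv2.imread("pics/w2.png")[115:195,250:340]
import numpy as np
a=cv2.resize(im,(720,640),interpolation=cv2.INTER_CUBIC)[:600]
cv2.imwrite("pics/slot.png",np.clip((a.astype(float)-90)*1.6,0,255).astype(np.uint8))
E
```

```text
foot [ 387.2 -308.    10. ]
foot [ 530.  -290.2   10. ]
foot [ 539.4 -376.1   10. ]
foot [ 397.1 -393.    10. ]
rack [ 4.56665e+02 -3.46648e+02  1.19000e-01] [np.float64(0.701), np.float64(0.625)]
[[245.7, 220.0], [339.7, 151.4], [377.2, 206.6], [286.8, 269.0]]
rack [ 4.56581e+02 -3.45910e+02  1.10000e-01] [np.float64(0.702), np.float64(0.626)]
[[245.3, 219.0], [339.9, 151.2], [376.9, 206.7], [285.9, 268.4]]
screw [ 554.  -114.3  101. ] w1 [ 553.6 -115.6  101. ] top [ 555.9 -115.   101. ]
corner [ 392.  -224.8   85. ]
tab a [581.6  -4.  132. ]
tab b [578.2 -44.6 132. ]
gate end [572.2 -81.8  94. ]
part a [ 565.7 -143.8   94. ]
part b [ 554.5 -236.6   94. ]
tongue end L [549.5 -55.   80. ]
tongue end R [558.9 -56.8  80. ]
tongue base L [547.3 -90.5  80. ]
tongue base R [558.5 -91.3  80. ]
```

View pics/slot.png

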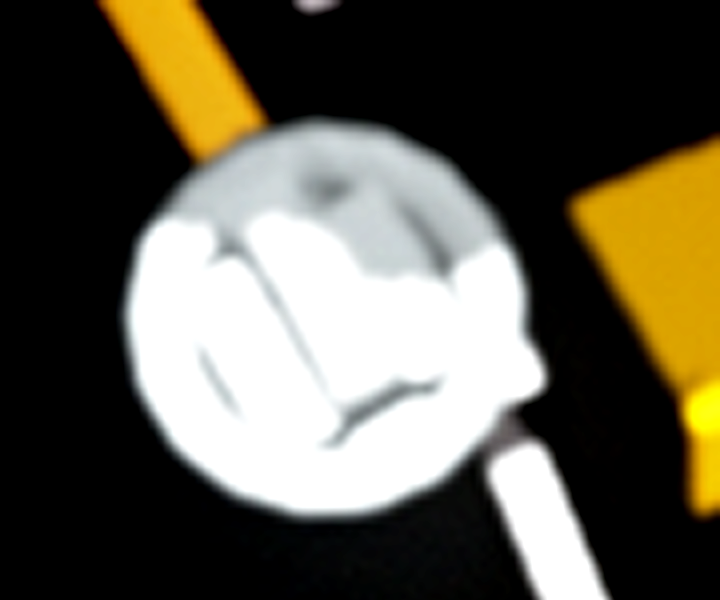

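```bash
cat >> fit.py <<'E'
print("----")
for v in V:
    t,R=keyT(*x);s=sil(v[0],H@R.T+t,v[1],v[2].shape)
    f=lambda m:(int(m.sum()/64),cv2.boxPoints(cv2.minAreaRect(cv2.findNonZero(m)/S)).round(1).tolist(),cv2.minAreaRect(cv2.findNonZero(m)/S)[1])
    print(f(v[2]),f(s))
a=cv2.resize(cv2.imread("pics/w3.png")[150:260,280:420],None,fx=5.7,fy=5.4,interpolation=cv2.INTER_CUBIC)
cv2.imwrite("pics/h.png",a)
E
python3 fit.py | sed -n '/----/,$p'
```

```text
----Traceback (most recent call last):
  File "fit.py", line 40, in <module>
    print(f(v[2]),f(s))
          ~^^^^^^
  File "fit.py", line 39, in <lambda>
    f=lambda m:(int(m.sum()/64),cv2.boxPoints(cv2.minAreaRect(cv2.findNonZero(m)/S)).round(1).tolist(),cv2.minAreaRect(cv2.findNonZero(m)/S)[1])
                                              ~~~~~~~~~~~~~~~^^^^^^^^^^^^^^^^^^^^^^
cv2.error: OpenCV(4.12.0) /io/opencv/modules/imgproc/src/convhull.cpp:143: error: (-215:Assertion failed) total >= 0 && (depth == CV_32F || depth == CV_32S) in function 'convexHull'
```

```bash
sed -i 's#cv2.findNonZero(m)/S#(cv2.findNonZero(m)/S).astype(np.float32)#g' fit.py; python3 fit.py | sed -n '/----/,$p'
```

```text
----
(1123, [[27.399999618530273, 43.5], [43.599998474121094, 32.099998474121094], [81.9000015258789, 86.30000305175781], [65.69999694824219, 97.69999694824219]], (66.38465118408203, 19.81747817993164)) (1597, [[25.299999237060547, 42.900001525878906], [45.400001525878906, 29.600000381469727], [85.19999694824219, 89.4000015258789], [65.19999694824219, 102.80000305175781]], (71.90301513671875, 24.060123443603516))
(143, [[18.399999618530273, 22.100000381469727], [43.79999923706055, 19.5], [44.5, 26.299999237060547], [19.100000381469727, 28.899999618530273]], (6.828442573547363, 25.53514289855957)) (228, [[17.899999618530273, 21.200000762939453], [44.599998474121094, 18.700000762939453], [45.400001525878906, 27.399999618530273], [18.799999237060547, 29.899999618530273]], (8.734288215637207, 26.789493560791016))
```

```bash
python3 - <<'E'
s=open("fit.py").read()
s=s.replace("return ((r_>150)&(g<150)&(b<90)&(r_-g>70)).astype(np.uint8)","return ((r_>1.5*g)&(r_>60)&(r_>2*b)).astype(np.uint8)")
open("fit.py","w").write(s)
E
python3 fit.py
```

```text
foot [ 387.2 -308.    10. ]
foot [ 530.  -290.2   10. ]
foot [ 539.4 -376.1   10. ]
foot [ 397.1 -393.    10. ]
rack [ 4.57449e+02 -3.42272e+02  9.50000e-02] [np.float64(0.882), np.float64(0.81)]
[[244.3, 215.4], [340.1, 148.8], [376.4, 205.1], [284.3, 265.8]]
rack [ 4.58519e+02 -3.45160e+02  1.44000e-01] [np.float64(0.871), np.float64(0.836)]
[[246.6, 219.9], [338.8, 149.0], [377.9, 203.4], [288.9, 268.1]]
screw [ 554.  -114.3  101. ] w1 [ 553.6 -115.6  101. ] top [ 555.9 -115.   101. ]
corner [ 392.  -224.8   85. ]
tab a [581.6  -4.  132. ]
tab b [578.2 -44.6 132. ]
gate end [572.2 -81.8  94. ]
part a [ 565.7 -143.8   94. ]
part b [ 554.5 -236.6   94. ]
tongue end L [549.5 -55.   80. ]
tongue end R [558.9 -56.8  80. ]
tongue base L [547.3 -90.5  80. ]
tongue base R [558.5 -91.3  80. ]
----
(1415, [[25.700000762939453, 40.5], [45.20000076293945, 27.5], [83.9000015258789, 85.5], [64.4000015258789, 98.5]], (69.71887969970703, 23.401416778564453)) (1614, [[25.0, 41.400001525878906], [44.70000076293945, 27.200000762939453], [86.80000305175781, 85.9000015258789], [67.0999984741211, 100.0]], (72.15361022949219, 24.208288192749023))
(192, [[17.700000762939453, 20.5], [43.5, 17.299999237060547], [44.599998474121094, 26.200000762939453], [18.799999237060547, 29.399999618530273]], (8.914996147155762, 26.031789779663086)) (226, [[17.0, 21.100000381469727], [43.599998474121094, 17.600000381469727], [44.70000076293945, 26.200000762939453], [18.100000381469727, 29.700000762939453]], (8.666783332824707, 26.85521125793457))
```

View pics/h.png

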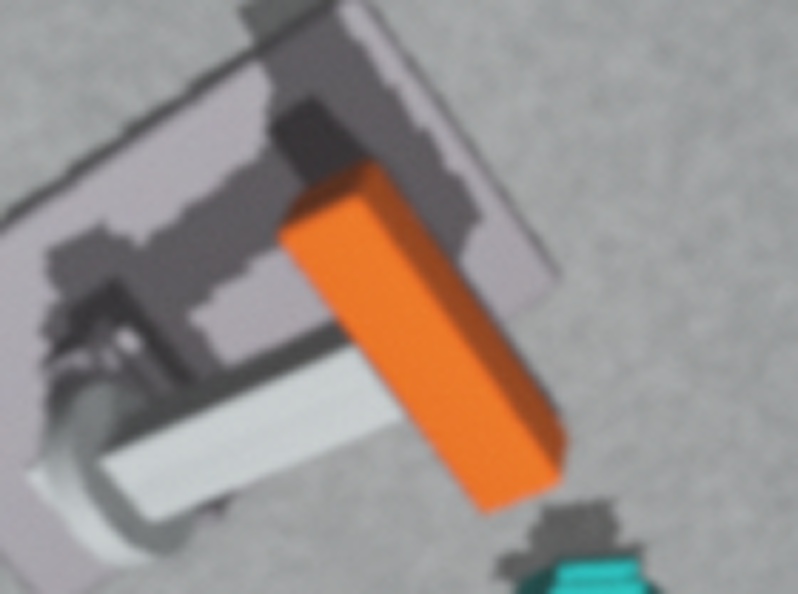

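The close crop (h.png) shows the orange handle with its grey shank and collar on the rack, and the turquoise one is separate at the lower right. That confirms the choice. Next I go to a pre-grasp over the shank.

```bash
cat >> h.py <<'E'
def yawv(yaw,v): return Ro.from_euler("z",yaw).apply(np.array(v,float))
def grasp(pt,yaw,elev):
    """tool pointing along heading yaw at elevation elev (rad), y to the right, grasp point at pt"""
    z=yawv(yaw,[np.cos(elev),0,np.sin(elev)]);y=yawv(yaw,[0,-1,0])
    return np.array(pt)+19*z, axes(y=y,z=z)
E
python3 - <<'E'
from h import *
yaw=.118;el=np.radians(-100)
p,R=grasp([466.8,-342.6,85.7],yaw,el);z=R.apply([0,0,1]);print(p,z)
q=plan(p-90*z,R)
plan(p,R,start=q,v=50)
E
```

```text
[ 463.52362782 -342.98841636   66.98865269] [-0.17244064 -0.02044297 -0.98480775]
6 x [-1.0, 11.7, 19.1, 0.013, -0.027, 0.154]
2 x [0.0, -0.0, 45.0, 0.0, 0.0, 0.0]
```

>>> apply_moves --pt "-1 11.7 19.1 0.013 -0.027 0.154 0" --pt "-1 11.7 19.1 0.013 -0.027 0.154 0" --pt "-1 11.7 19.1 0.013 -0.027 0.154 0" --pt "-1 11.7 19.1 0.013 -0.027 0.154 0" --pt "-1 11.7 19.1 0.013 -0.027 0.154 0" --pt "-1 11.7 19.1 0.013 -0.027 0.154 0" --pt "0 0 0 0 0 0 0" --pt "0 0 0 0 0 0 0"

```text
time: 4.5
tool_pos: [479.9, -340.4, 156.5]
tcp_rot: [179.9, 9.9, 7.1]
ft_force: [1.6, 0.3, 0.2]
finger_gap: 85.5
grip_force: 0.0
```

```bash
python3 - <<'E'
from h import *
import pickle
st()
c=optics.get_calibration("wrist");im=optics.snapshot("wrist");cv2.imwrite("pics/w4.png",im[:,:,::-1]);pickle.dump(c,open("w4.pkl","wb"))
cv2.imwrite("pics/w4b.png",cv2.resize(im[:,:,::-1],(800,600),interpolation=cv2.INTER_CUBIC))
import re
s=open("fit.py").read()
s=s.replace('V=[','C4=pickle.load(open("w4.pkl","rb"));V=[prep("pics/w4.png","wrist",C4,(150,50,450,330)),',1).replace("(V[:1],V)","(V[:1],V[:2])")
open("fit.py","w").write(s)
E
python3 fit.py | grep -A20 -e rack -e ---; 
```

```text
{'time': 4.5, 'joint_pos': [-36.1, 15.61, 84.49, -6.86, 87.07, 47.53], 'tool_pos': [479.85, -340.42, 156.53], 'tcp_rot': [179.87, 9.88, 7.14], 'ft_force': [1.65, 0.31, 0.18], 'wrist_torque': [0.05, -0.07, -0.02], 'finger_gap': 85.51, 'grip_force': 0.0}
rack [ 4.57654e+02 -3.42612e+02  1.20000e-01] [np.float64(0.898), np.float64(0.873), np.float64(0.8)]
[[244.8, 217.1], [338.8, 148.3], [376.6, 203.6], [286.0, 266.5]]
rack [ 4.57949e+02 -3.43350e+02  1.06000e-01] [np.float64(0.898), np.float64(0.879), np.float64(0.828)]
[[245.1, 216.6], [340.2, 149.0], [377.0, 204.9], [285.6, 266.5]]
screw [ 554.  -114.3  101. ] w1 [ 553.6 -115.6  101. ] top [ 555.9 -115.   101. ]
corner [ 392.  -224.8   85. ]
tab a [581.6  -4.  132. ]
tab b [578.2 -44.6 132. ]
gate end [572.2 -81.8  94. ]
part a [ 565.7 -143.8   94. ]
part b [ 554.5 -236.6   94. ]
tongue end L [549.5 -55.   80. ]
tongue end R [558.9 -56.8  80. ]
tongue base L [547.3 -90.5  80. ]
tongue base R [558.5 -91.3  80. ]
----
(4485, [[75.0, 117.0], [192.89999389648438, 117.0], [192.89999389648438, 156.89999389648438], [75.0, 156.89999389648438
[... 251 characters left out ...]
 27.5], [83.9000015258789, 85.5], [64.4000015258789, 98.5]], (69.71887969970703, 23.401416778564453)) (1608, [[25.600000381469727, 40.20000076293945], [45.70000076293945, 26.899999618530273], [85.4000015258789, 87.0999984741211], [65.30000305175781, 100.4000015258789]], (72.10127258300781, 24.09518051147461))
(192, [[17.700000762939453, 20.5], [43.5, 17.299999237060547], [44.599998474121094, 26.200000762939453], [18.799999237060547, 29.399999618530273]], (8.914996147155762, 26.031789779663086)) (228, [[17.100000381469727, 20.700000762939453], [43.70000076293945, 18.200000762939453], [44.5, 26.899999618530273], [17.899999618530273, 29.399999618530273]], (8.734288215637207, 26.77764320373535))
```

View pics/w4b.png

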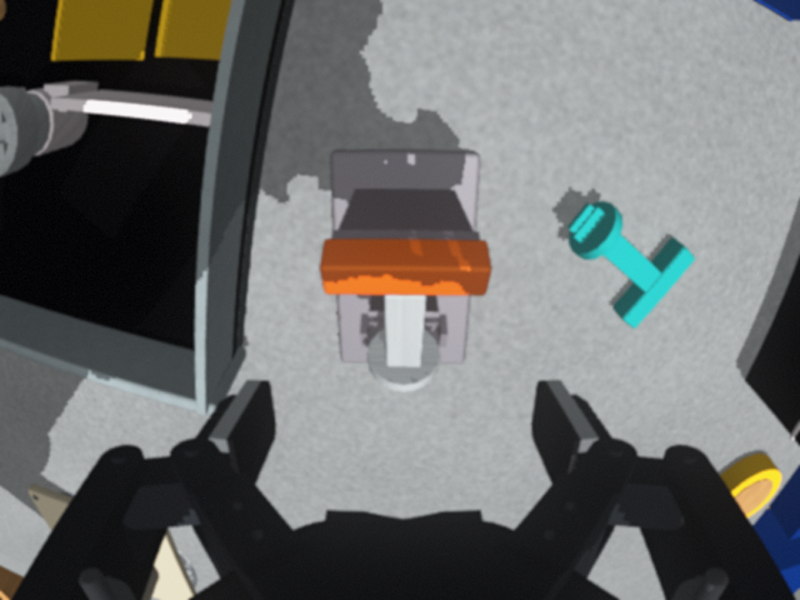

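```bash
cat >> fit.py <<'E'
print("=====")
def io(v,x):
    v=(v[0],dict(v[1]),v[2]);K=np.array(v[1]["camera_matrix"]).copy();K[0,0]*=x[3];K[1,1]*=x[3];v[1]["camera_matrix"]=K;return iou(v,x[:3])
x0=np.array([458,-343,.115,.97]);sx=np.vstack([x0]+[x0+d for d in np.diag([6,6,.05,.03])])
b=minimize(lambda x:-sum(io(v,x) for v in V[:2]),x0,method="Nelder-Mead",options=dict(initial_simplex=sx));print(b.x.round(3),-b.fun/2)
k=b.x[3]
for n,c,p in(("w1",C["w1"],(413/1.4286,67/1.4286)),("w2",C2,(343/1.905+110,294/1.905))):
    for kk in(k,.98,1):
        c2=dict(c);K=np.array(c["camera_matrix"]).copy();K[0,0]*=kk;K[1,1]*=kk;c2["camera_matrix"]=K;print(n,round(kk,3),at("wrist",p,101,c2).round(1))
E
python3 fit.py | sed -n '/=====/,$p'
```

```text
=====
[ 4.59252e+02 -3.43656e+02  1.19000e-01  9.69000e-01] 0.9313095202255672
w1 0.969 [ 556.5 -111.2  101. ]
w1 0.98 [ 555.4 -112.8  101. ]
w1 1 [ 553.6 -115.6  101. ]
w2 0.969 [ 555.1 -112.9  101. ]
w2 0.98 [ 554.7 -113.4  101. ]
w2 1 [ 554.  -114.3  101. ]
```

>>> apply_moves --pt "0 0 45 0 0 0 0" --pt "0 0 44 0 0 0 0" --pt "0 0 0 0 0 0 0"

```text
time: 4.92
tool_pos: [461.5, -341.3, 65.7]
tcp_rot: [-179.9, 10.2, 7.0]
ft_force: [-0.7, 0.3, 0.9]
finger_gap: 85.1
grip_force: 0.0
```

>>> apply_moves --pt "0 0 0 0 0 0 1" --pt "0 0 0 0 0 0 1" --pt "0 0 0 0 0 0 1" --pt "0 0 0 0 0 0 1" --pt "0 0 0 0 0 0 1" --pt "0 0 0 0 0 0 1" --force 70

```text
time: 5.68
tool_pos: [464.7, -343.9, 69.6]
tcp_rot: [179.8, 9.9, 6.9]
ft_force: [0.5, 0.5, 6.2]
finger_gap: 17.3
grip_force: 68.7
```

```bash
python3 - <<'E'
from h import *
st()
E
```

```text
{'time': 5.68, 'joint_pos': [-37.17, 18.77, 90.25, -7.15, 78.03, 47.85], 'tool_pos': [464.65, -343.86, 69.57], 'tcp_rot': [179.78, 9.86, 6.88], 'ft_force': [0.52, 0.47, 6.22], 'wrist_torque': [0.18, 0.02, -0.01], 'finger_gap': 17.25, 'grip_force': 68.69}
```

```bash
cat >> h.py <<'E'
SL=[51.2,-1.8]  # grasp along key z, along key x (forward)
def held(tip,yaw,lean=0,el=-35):
    """tool pose that holds key upright, tip at tip; lean rotates key+tool about key y"""
    z=yawv(yaw,[0,0,1]);x=yawv(yaw,[1,0,0])
    return grasp(np.array(tip)+SL[0]*z+SL[1]*x,yaw,np.radians(el))
E
python3 - <<'E'
from h import *
import pickle
C2=pickle.load(open("w2.pkl","rb"))
f=lambda p,z:at("wrist",(p[0]/8+250,p[1]/8+115),z,C2)
for a,b,z in(((245,255),(335,405),90),((200,350),(240,415),101),((105,0),(200,155),80),((195,0),(265,125),80)):
    d=f(a,z)-f(b,z);print("yaw",np.degrees(np.arctan2(-d[0],d[1])).round(1))
p,R=cur();z=R.apply([0,0,1])
q0=(p-90*z,R)
print(q0[0])
q=held([554.8,-113.7,146],np.radians(-2.5))
print(q[0]);plan(*q,start=q0,n=9)
E
```

```text
yaw 0.8
yaw 1.2
yaw 1.0
yaw -1.0
[ 479.9071632  -341.66105506  158.23603836]
[ 568.55078867 -114.3003724   186.30204771]
9 x [12.2, -24.7, 0.2, -0.007, 0.125, 0.018]
```

>>> apply_moves --pt "0 0 -15 0 0 0 1" --pt "0 0 -35 0 0 0 1" --pt "0 0 -40 0 0 0 1" --pt "0 0 0 0 0 0 1"

```text
time: 6.18
tool_pos: [481.9, -342.8, 162.1]
tcp_rot: [179.5, 9.6, 6.9]
ft_force: [0.1, -0.2, -1.4]
finger_gap: 16.9
grip_force: 68.3
```

```bash
python3 - <<'E'
from h import *
plan(*held([554.8,-113.7,146],np.radians(0)),n=9)
E
```

```text
9 x [12.3, -24.7, 0.8, -0.005, 0.125, 0.013]
```

>>> apply_moves --pt "12.3 -24.7 0.8 -0.005 0.125 0.013 1" --pt "12.3 -24.7 0.8 -0.005 0.125 0.013 1" --pt "12.3 -24.7 0.8 -0.005 0.125 0.013 1" --pt "12.3 -24.7 0.8 -0.005 0.125 0.013 1" --pt "12.3 -24.7 0.8 -0.005 0.125 0.013 1" --pt "12.3 -24.7 0.8 -0.005 0.125 0.013 1" --pt "12.3 -24.7 0.8 -0.005 0.125 0.013 1" --pt "12.3 -24.7 0.8 -0.005 0.125 0.013 1" --pt "12.3 -24.7 0.8 -0.005 0.125 0.013 1" --pt "0 0 0 0 0 0 1" --pt "0 0 0 0 0 0 1"

```text
time: 7.55
tool_pos: [570.3, -114.0, 181.1]
tcp_rot: [-179.8, -54.1, 0.1]
ft_force: [0.0, 0.4, -1.9]
finger_gap: 17.0
grip_force: 69.3
```

```bash
python3 - <<'E'
from h import *
import pickle
st()
plan(*held([554.8,-113.7,146],np.radians(0)),n=1)
out=[]
for n in("wrist","side","top"):
    c=optics.get_calibration(n);im=optics.snapshot(n);cv2.imwrite(f"pics/{n}5.png",im[:,:,::-1]);pickle.dump(c,open(n+"5.pkl","wb"));out.append(im[:,:,::-1])
w=out[0][20:360,80:480]
s=proj("side",[554.8,-113.7,140])[0].astype(int);t=proj("top",[554.8,-113.7,140])[0].astype(int);print(s,t)
cr=lambda im,c,h,k:cv2.resize(im[c[1]-h:c[1]+h,c[0]-h:c[0]+h],(k,k),interpolation=cv2.INTER_CUBIC)
cv2.imwrite("pics/m5.png",np.hstack([cv2.resize(w,(500,600)),np.vstack([cr(out[1],s,50,300),cr(out[2],t,50,300)])]))
E
```

```text
{'time': 7.55, 'joint_pos': [-32.77, -36.01, 143.13, 50.87, 34.82, 23.96], 'tool_pos': [570.31, -114.02, 181.11], 'tcp_rot': [-179.78, -54.12, 0.09], 'ft_force': [0.01, 0.36, -1.89], 'wrist_torque': [-0.02, 0.59, -0.0], 'finger_gap': 17.01, 'grip_force': 69.28}
1 x [3.2, -0.3, -4.5, -0.005, 0.015, 0.001]
[310 230] [320 212]
```

View pics/m5.png

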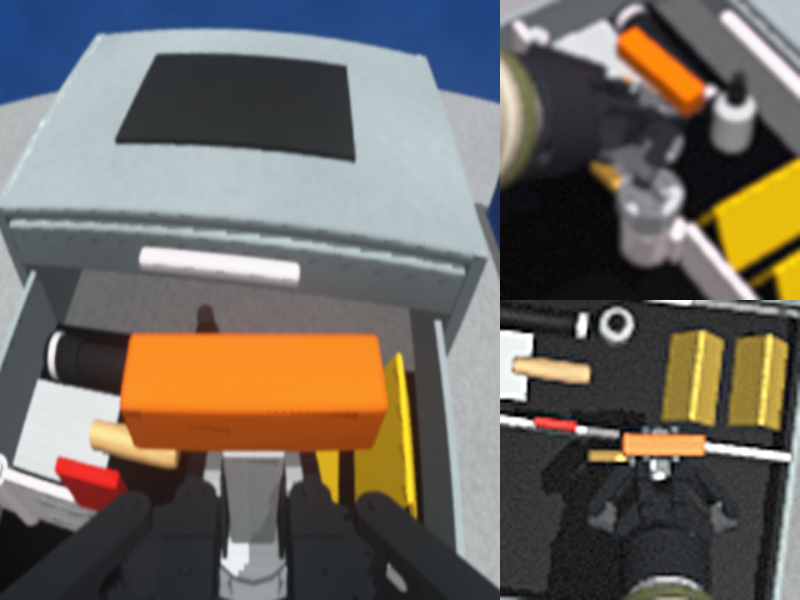

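The joint 3 limit is reached here: the key hangs upright over the screw, but the elbow is fully bent. I fit a small arm model from the recorded joint and pose pairs, to see which holds are reachable.

```bash
cat > arm.py <<'E'
from h import *
from scipy.optimize import least_squares
D=[([64.549,7.514,85.33,0,87.26,-4.892],[210.44,561.31,230.25],[-179.897,-.008,159.441]),
([-31.45,-3.75,92.79,-.06,91.07,-1.06],[478.24,-232.96,269.31],[-179.89,.06,59.61]),
([-20.34,-1.21,90.22,-.01,91.02,9.52],[530.12,-141.99,270.34],[-179.98,.02,60.14]),
([-37.66,-4.08,92.97,.02,91.11,-7.52],[449.56,-282.07,270.55],[180,-.02,59.86]),
([-36.1,15.61,84.49,-6.86,87.07,47.53],[479.85,-340.42,156.53],[179.87,9.88,7.14]),
([-37.17,18.77,90.25,-7.15,78.03,47.85],[464.65,-343.86,69.57],[179.78,9.86,6.88]),
([-32.77,-36.01,143.13,50.87,34.82,23.96],[570.31,-114.02,181.11],[-179.78,-54.12,.09])]
E_=lambda s,a:Ro.from_euler(s,a,degrees=True)
def fk(q,P):
    d1,a1,lat,a2,a3x,a3,L=P
    R1=E_("z",q[0]);R3=R1*E_("y",q[1]+q[2]);R5=R3*E_("z",q[3])*E_("y",q[4])
    p=R1.apply([a1,lat,d1])+(R1*E_("y",q[1])).apply([0,0,a2])+R3.apply([a3x,0,a3])+R5.apply([0,0,L])
    return p,R5*E_("z",q[5]+C6)
C6=0
def Rerr():
    return [ (fk(q,[0]*7)[1].inv()*E_("xyz",o)).as_rotvec(degrees=True).round(2) for q,_,o in D]
if __name__=="__main__":print(*Rerr())
C6=(fk(D[1][0],[0]*7)[1].inv()*E_("xyz",D[1][2])).as_rotvec(degrees=True)[2]
res=least_squares(lambda P:np.r_[np.concatenate([fk(q,P)[0]-p for q,p,_ in D]),1e-3*(P-np.array([400,0,50,400,0,400,300]))],[400,0,50,400,0,400,300])
P=res.x
lo=np.array([-169.43,-51.17,1.28,-76.62,0,-152.29]);hi=np.array([169.43,129.36,143.12,256.62,156.53,152.29])
def ik(p,R,q0):
    f=lambda q:np.r_[fk(q,P)[0]-p,(R.inv()*fk(q,P)[1]).as_rotvec()*200]
    s=least_squares(f,np.clip(q0,lo+.1,hi-.1),bounds=(lo,hi),x_scale=10);return s.x,np.sqrt(2*s.cost)
if __name__=="__main__":
    print(P.round(1),C6,np.abs(res.fun[:21]).max().round(2));q0=D[-1][0]
    for el in(-35,-40,-45,-50,-55):
        for z in(200,146,115,88):
            q,e=ik(*held([554.8,-113.7,z],0,el=el),q0);print(el,z,q.round(1),round(e,2))
E
python3 arm.py
```

```text
[ 0. -0. 90.] [ 0. -0. 90.] [-0.e+00 -1.e-02  9.e+01] [ 0.  0. 90.] [-1.e-02  1.e-02  9.e+01] [ 1.e-02 -0.e+00  9.e+01] [-0.000e+00 -1.000e-02  9.001e+01]
[318.2  -0.   51.2 369.2  61.7 553.4 364.9] 89.99899727658523 0.05
-35 200 [-32.9 -42.8 141.   43.4  40.4  33.8] 0.0
-35 146 [-33.  -36.8 143.1  50.5  35.4  24.5] 2.88
-35 115 [-33.1 -31.6 143.1  55.8  33.1  17.8] 6.72
-35 88 [-33.3 -26.7 143.1  62.   31.1  10.2] 8.83
-40 200 [-31.1 -39.8 136.8  35.3  43.2  41.6] 0.0
-40 146 [-31.1 -35.6 140.1  40.9  37.2  34.3] 0.0
-40 115 [-31.1 -32.  141.5  45.6  33.6  28.5] 0.0
-40 88 [-31.1 -28.3 142.3  51.   30.6  22. ] 0.0
-45 200 [-29.2 -36.4 132.4  28.4  46.5  48. ] 0.0
-45 146 [-29.2 -32.8 136.   32.2  40.3  42.7] 0.0
-45 115 [-29.2 -29.8 137.6  35.4  36.5  38.7] 0.0
-45 88 [-29.2 -26.6 138.6  39.1  33.2  34.2] 0.0
-50 200 [-27.4 -32.7 128.   22.6  50.3  53.4] 0.0
-50 146 [-27.4 -29.5 131.7  25.2  44.   49.6] 0.0
-50 115 [-27.4 -26.9 133.4  27.3  40.1  46.8] 0.0
-50 88 [-27.4 -24.2 134.6  29.7  36.7  43.8] 0.0
-55 200 [-25.7 -28.7 123.5  17.8  54.3  57.9] 0.0
-55 146 [-25.7 -25.9 127.3  19.5  48.1  55.2] 0.0
-55 115 [-25.7 -23.7 129.1  20.9  44.2  53.2] 0.0
-55 88 [-25.7 -21.2 130.4  22.4  40.8  51.2] 0.0
```

```bash
cat > fit2.py <<'E'
import io,contextlib
with contextlib.redirect_stdout(io.StringIO()):
    from fit import *
ld=lambda n:pickle.load(open(n+"5.pkl","rb"))
V2=[prep("pics/wrist5.png","wrist",ld("wrist"),(160,180,420,300)),prep("pics/side5.png","side",ld("side"),(285,170,360,230)),prep("pics/top5.png","top",ld("top"),(295,190,350,230))]
for v in V2[:1]:
    K=v[1]["camera_matrix"];K[0,0]*=.969;K[1,1]*=.969
p,R=np.array([570.31,-114.02,181.11]),Ro.from_euler("xyz",[-179.78,-54.12,.09],degrees=True)
g=p-19*R.apply([0,0,1])
def pose(x): # s, perp(x), pitch deg rel upright, y, yaw
    Rk=Ro.from_euler("zy",[x[4],x[2]],degrees=True).as_matrix()
    return g-Rk@[x[1],-x[3],x[0]],Rk
def cost(x):
    t,Rk=pose(x);o=0
    for v in V2:
        s=sil(v[0],H@Rk.T+t,v[1],v[2].shape);o-=(s&v[2]).sum()/(s|v[2]).sum()
    return o+.0005*x[2]**2
x0=np.array([51.2,-1.8,.9,0,0]);b=minimize(cost,x0,method="Nelder-Mead",options=dict(maxiter=500,initial_simplex=np.vstack([x0]+[x0+d for d in np.diag([5,5,4,3,3])])))
print("s,perp,pitch,y,yaw",b.x.round(2),cost(x0),b.fun,"tip",pose(b.x)[0].round(1),"tip0",pose(x0)[0].round(1))
t,Rk=pose(b.x)
for v in V2:
    s=sil(v[0],H@Rk.T+t,v[1],v[2].shape);c=lambda m:cv2.findNonZero(m).mean((0,1))/S
    print(v[0],(c(v[2])-c(s)).round(2),int(v[2].sum()/64),int(s.sum()/64))
print("screw side pred",proj("side",[[554.8,-113.7,101]]).round(1),"top",proj("top",[[554.8,-113.7,101]]).round(1))
E
python3 fit2.py; python3 - <<'E'
from arm import *
c=cur();q0=sensors.sense()["joint_pos"]
q=held([553,-113.7,150],0,el=-40);plan(*q,n=1);print(ik(*q,q0))
E
```

```text
s,perp,pitch,y,yaw [55.32 -2.25  2.03 -0.39 -1.15] -1.9546555660462301 -2.0645040298972774 tip [ 555.2 -114.5  136.9] tip0 [ 555.9 -114.1  141. ]
wrist [-3.8   2.97] 14011 13087
side [ 0.07 -0.38] 423 440
top [-1.64 -0.66] 76 213
screw side pred [[309.4 241.7]] top [[319.8 213.4]]
1 x [3.7, -0.8, -8.4, -0.004, -0.072, 0.0]
(array([-31.23197242, -36.39394014, 140.18574245,  40.31560061,
        37.87266171,  34.89176486]), np.float64(1.6419113797720375e-13))
```

```bash
python3 - <<'E'
s=open("fit2.py").read()
s=s.replace("p,R=np.array","""im=cv2.imread("pics/top5.png").astype(int)[190:230,295:350];V2[2]=(V2[2][0],V2[2][1],cv2.resize(((im[...,2]>1.25*im[...,1])&(im[...,2]>1.6*im[...,0])&(im[...,2]>120)).astype(np.uint8),None,fx=S,fy=S,interpolation=cv2.INTER_NEAREST))
for i,v in enumerate(V2):
    n,l,sta,_=cv2.connectedComponentsWithStats(v[2]);j=1+sta[1:,4].argmax();V2[i]=(v[0],v[1],(l==j).astype(np.uint8));print(v[0],(sta[j]/S).round(1))
p,R=np.array""",1)
open("fit2.py","w").write(s)
E
python3 fit2.py
```

```text
wrist [1.50000e+01 2.70000e+01 2.16000e+02 7.20000e+01 1.09816e+05]
side [  15.   18.   29.   32. 3384.]
top [  15.   16.   29.    8. 1640.]
s,perp,pitch,y,yaw [55.57 -2.43  2.12 -1.27 -1.46] -2.5209526630846795 -2.666202816015813 tip [ 555.3 -115.4  136.6] tip0 [ 555.9 -114.1  141. ]
wrist [-3.9   2.03] 13727 13009
side [-0.33 -0.71] 423 439
top [ 0.2  -0.15] 205 213
screw side pred [[309.4 241.7]] top [[319.8 213.4]]
```

```bash
cat > scr.py <<'E'
import pickle
from h import *
from scipy.optimize import minimize
a=np.linspace(0,2*np.pi,72,endpoint=False);S=8
ring=np.stack([24*np.cos(a),24*np.sin(a),0*a],1)
def go(f,name,cal,box,k,zs):
    x0,y0,x1,y1=box;im=cv2.imread(f)[y0:y1,x0:x1];hsv=cv2.cvtColor(im,cv2.COLOR_BGR2HSV)
    m=((hsv[...,2]>90)&(hsv[...,1]<60)).astype(np.uint8)
    m=cv2.morphologyEx(m,cv2.MORPH_CLOSE,np.ones((3,3)))
    m=cv2.resize(m,None,fx=S,fy=S,interpolation=cv2.INTER_NEAREST);n=int(S*4);m=cv2.morphologyEx(m,cv2.MORPH_OPEN,cv2.getStructuringElement(cv2.MORPH_ELLIPSE,(2*n+1,2*n+1)) if name=="wrist" else np.ones((3*S,3*S),np.uint8))
    nn,l,sta,_=cv2.connectedComponentsWithStats(m);m=(l==1+sta[1:,4].argmax()).astype(np.uint8)
    cal=dict(cal);K=np.array(cal["camera_matrix"]).copy();K[0,0]*=k;K[1,1]*=k;K[0,2]-=x0-.5;K[1,2]-=y0-.5;cal["camera_matrix"]=K
    def c(x):
        r_=ring*[x[2],x[2],1]
        pts=np.vstack([r_+[x[0],x[1],z] for z in zs]);s=np.zeros_like(m)
        cv2.fillConvexPoly(s,cv2.convexHull(np.round(proj(name,pts,cal)*S).astype(np.int32)),1);return -(s&m).sum()/(s|m).sum()
    b=minimize(c,[555,-114,1],method="Nelder-Mead",options=dict(initial_simplex=[[555,-114,1],[561,-114,1],[555,-108,1],[555,-114,.9]]))
    print(f,k,b.x.round(2),round(-b.fun,3))
L=lambda n:pickle.load(open(n+".pkl","rb"))
for k in(1,.969): go("pics/w2.png","wrist",L("w2"),(250,115,340,195),k,(101,))
for k in(1,.969): go("pics/w2.png","wrist",L("w2"),(250,115,340,195),k,(101,85))
go("pics/w1.png","wrist",L("w1"),(240,15,340,85),.969,(101,85))
go("pics/top0.png","top",optics.get_calibration("top"),(300,195,342,230),1,(101,85))
E
python3 scr.py
```

```text
pics/w2.png 1 [580.75 -96.47   3.78] -40031996687737.336
pics/w2.png 0.969 [564.16 -95.64   3.45] -40031996687737.336
pics/w2.png 1 [580.75 -96.47   3.78] -40031996687737.336
pics/w2.png 0.969 [564.16 -95.64   3.45] -40031996687737.336
pics/w1.png 0.969 [580.19 -67.6    4.33] -41175768021672.8
pics/top0.png 1 [ 611.16 -124.66    5.28] -196075085817490.78scr.py:16: RuntimeWarning: overflow encountered in scalar negative
  cv2.fillConvexPoly(s,cv2.convexHull(np.round(proj(name,pts,cal)*S).astype(np.int32)),1);return -(s&m).sum()/(s|m).sum()
```

>>> apply_moves --pt "3.7 -0.8 -8.4 -0.004 -0.072 0 1" --pt "0 0 0 0 0 0 1" --pt "0 0 0 0 0 0 1"

```text
time: 8.07
tool_pos: [566.3, -113.4, 189.6]
tcp_rot: [-180.0, -50.2, 0.1]
ft_force: [-0.7, 0.4, -2.0]
finger_gap: 16.8
grip_force: 69.3
```

```bash
sed -i 's#return -(s&m).sum()/(s|m).sum()#return -float((s\&m).sum())/float((s|m).sum())#' scr.py; python3 scr.py; sed -i 's#o-=(s&v\[2\]).sum()/(s|v\[2\]).sum()#o-=float((s\&v[2]).sum())/float((s|v[2]).sum())#' fit2.py; python3 fit2.py|grep pitch
```

```text
pics/w2.png 1 [ 553.35 -121.8     1.26] 0.809
pics/w2.png 0.969 [ 554.16 -120.84    1.29] 0.809
pics/w2.png 1 [ 553.21 -122.16    1.25] 0.816
pics/w2.png 0.969 [ 554.15 -121.21    1.28] 0.815
pics/w1.png 0.969 [ 557.31 -110.3     0.99] 0.845
pics/top0.png 1 [ 555.98 -117.65    1.02] 0.798
s,perp,pitch,y,yaw [55.57 -2.43  2.12 -1.27 -1.46] -2.5209526630846795 -2.666202816015813 tip [ 555.3 -115.4  136.6] tip0 [ 555.9 -114.1  141. ]
```

```bash
cat >> h.py <<'E'
def held2(tip,yaw=0.01,el=-40,phi=34.4,s=53,perp=-2.1):
    l=np.radians(-el-phi);kz=yawv(yaw,[np.sin(l),0,np.cos(l)]);kx=yawv(yaw,[np.cos(l),0,-np.sin(l)])
    return grasp(np.array(tip)+s*kz+perp*kx,yaw,np.radians(el))
E
python3 - <<'E'
from arm import *
q0=sensors.sense()["joint_pos"]
for z in(106,95,86):
    q=held2([554.1,-114.5,z]);print(q[0].round(1),ik(*q,q0)[0].round(1));plan(*q,n=2)
print(cur()[1].inv().apply([0,0,-5]))
E
```

```text
[ 571.7 -114.3  146.7] [-31.2 -29.7 140.9  47.9  32.9  25.4]
2 x [-14.7, 0.5, 15.8, 0.003, -0.002, -0.003]
[ 571.7 -114.3  135.7] [-31.2 -28.2 141.2  50.1  31.7  22.8]
2 x [-19.0, 0.5, 19.3, 0.003, -0.002, -0.003]
[ 571.7 -114.3  126.7] [-31.2 -26.9 141.5  52.1  30.7  20.5]
2 x [-22.4, 0.5, 22.2, 0.003, -0.002, -0.003]
[-3.84207974e+00  5.99403129e-04  3.19975357e+00]
```

>>> apply_moves --pt "-14.7 0.5 15.8 0.003 -0.002 -0.003 1" --pt "-14.7 0.5 15.8 0.003 -0.002 -0.003 1" --pt "0 0 0 0 0 0 1" --pt "0 0 0 0 0 0 1"

```text
time: 8.57
tool_pos: [571.9, -114.8, 147.9]
tcp_rot: [179.9, -50.0, 0.6]
ft_force: [-0.4, 0.5, -0.6]
finger_gap: 16.7
grip_force: 69.3
```

>>> apply_moves --pt "-2.3 0 1.9 0 0 0 1" --pt "-2.3 0 1.9 0 0 0 1" --pt "0 0 0 0 0 0 1" --pt "0 0 0 0 0 0 1"

```text
time: 9.07
tool_pos: [572.1, -114.8, 142.3]
tcp_rot: [179.8, -50.0, 0.6]
ft_force: [0.0, -1.3, -0.3]
finger_gap: 16.8
grip_force: 69.3
```

```bash
python3 - <<'E'
from h import *
st()
plan(*held2([554.1,-114.5,100]),n=1)
im=optics.snapshot("side")[:,:,::-1];a=im[195:275,265:355];cv2.imwrite("pics/s6.png",im)
b=optics.snapshot("wrist")[:,:,::-1];cv2.imwrite("pics/w6.png",b)
E
```

```text
{'time': 9.07, 'joint_pos': [-31.13, -29.07, 141.01, 48.71, 32.26, 24.41], 'tool_pos': [572.11, -114.79, 142.26], 'tcp_rot': [179.85, -50.0, 0.64], 'ft_force': [0.02, -1.34, -0.31], 'wrist_torque': [-0.03, 0.54, -0.01], 'finger_gap': 16.82, 'grip_force': 69.29}
1 x [-1.4, -0.5, 0.7, 0.002, -0.0, 0.001]
```

Tip nominally at 101.5 mm with no contact. I keep lowering.

>>> apply_moves --pt "-2.3 0 1.9 0 0 0 1" --pt "0 0 0 0 0 0 1" --pt "-2.3 0 1.9 0 0 0 1" --pt "0 0 0 0 0 0 1" --pt "0 0 0 0 0 0 1"

```text
time: 9.8
tool_pos: [572.0, -114.8, 136.1]
tcp_rot: [179.9, -50.0, 0.6]
ft_force: [0.4, -0.5, -1.8]
finger_gap: 17.1
grip_force: 69.3
```

>>> apply_moves --pt "-2.3 0 1.9 0 0 0 1" --pt "0 0 0 0 0 0 1" --pt "-1.5 0 1.3 0 0 0 1" --pt "0 0 0 0 0 0 1" --pt "0 0 0 0 0 0 1"

```text
time: 10.42
tool_pos: [572.0, -114.8, 131.2]
tcp_rot: [179.9, -50.0, 0.6]
ft_force: [0.6, 1.0, -0.7]
finger_gap: 17.2
grip_force: 69.3
```

```bash
python3 - <<'E'
from h import *
st()
E
```

```text
{'time': 10.42, 'joint_pos': [-31.13, -27.51, 141.32, 51.0, 31.07, 21.71], 'tool_pos': [572.02, -114.78, 131.16], 'tcp_rot': [179.86, -49.99, 0.63], 'ft_force': [0.65, 0.99, -0.74], 'wrist_torque': [0.04, 0.52, 0.0], 'finger_gap': 17.19, 'grip_force': 69.29}
```

>>> apply_moves --pt "-1.5 0 1.3 0 0 0 1" --pt "0 0 0 0 0 0 1" --pt "0 0 0 0 0 0 1"

```text
time: 10.8
tool_pos: [572.2, -114.9, 129.5]
tcp_rot: [179.8, -50.0, 0.6]
ft_force: [0.3, 0.6, 1.3]
finger_gap: 17.0
grip_force: 69.5
```

>>> apply_moves --pt "-1.5 0 1.3 0 0 0 1" --pt "0 0 0 0 0 0 1" --pt "0 0 0 0 0 0 1"

```text
time: 11.18
tool_pos: [573.2, -115.3, 129.2]
tcp_rot: [179.8, -50.2, 0.7]
ft_force: [-1.7, 0.6, 7.0]
finger_gap: 16.8
grip_force: 70.5
```

Contact at a nominal tip height of 88.5 mm, which matches the seated depth of 88. I release and rise straight up.

>>> apply_moves --pt "0.8 0 -0.7 0 0 0 0.75" --pt "0 0 0 0 0 0 0" --pt "0 0 0 0 0 0 0" --pt "0 0 0 0 0 0 0" --pt "0 0 0 0 0 0 0" --pt "0 0 0 0 0 0 0"

```text
time: 11.92
tool_pos: [572.0, -114.8, 128.2]
tcp_rot: [179.9, -50.0, 0.6]
ft_force: [-0.9, 0.4, -0.2]
finger_gap: 85.7
grip_force: 0.0
```

```bash
python3 - <<'E'
from arm import *
st();p,R=cur()
q=(p+[0,0,130],R);print(ik(*q,sensors.sense()["joint_pos"])[0].round(1))
plan(*q,n=4)
R2=Ro.from_euler("xyz",[180,0,90],degrees=True)
plan([500,-114,290],R2,start=q)
E
```

```text
{'time': 11.92, 'joint_pos': [-31.13, -27.08, 141.39, 51.66, 30.75, 20.95], 'tool_pos': [572.02, -114.78, 128.2], 'tcp_rot': [179.86, -49.99, 0.62], 'ft_force': [-0.92, 0.37, -0.19], 'wrist_torque': [0.03, 0.36, -0.03], 'finger_gap': 85.68, 'grip_force': 0.0}
[-31.1 -39.5 134.6  34.5  45.   42.4]
4 x [24.9, 0.1, -20.9, 0.0, 0.0, 0.0]
11 x [-3.3, -4.0, -5.7, 0.062, -0.062, -0.132]
```

>>> apply_moves --pt "12 0 -10 0 0 0 0" --pt "24.9 0 -20.9 0 0 0 0" --pt "24.9 0 -20.9 0 0 0 0" --pt "24.9 0 -20.9 0 0 0 0" --pt "12.9 0 -10.9 0 0 0 0"

```text
time: 12.55
tool_pos: [572.6, -114.9, 261.0]
tcp_rot: [179.7, -50.1, 0.7]
ft_force: [-0.0, -0.1, 0.4]
finger_gap: 85.5
grip_force: 0.0
```

```bash
python3 - <<'E'
from h import *
st()
plan([500,-114,290],Ro.from_euler("xyz",[180,0,90],degrees=True),n=12)
import pickle
for n in("side","top"):
    im=optics.snapshot(n)[:,:,::-1];cv2.imwrite(f"pics/{n}7.png",im)
E
```

```text
{'time': 12.55, 'joint_pos': [-31.1, -39.66, 134.44, 34.45, 45.09, 42.51], 'tool_pos': [572.61, -114.94, 261.0], 'tcp_rot': [179.7, -50.15, 0.75], 'ft_force': [-0.04, -0.11, 0.35], 'wrist_torque': [0.02, 0.39, -0.06], 'finger_gap': 85.45, 'grip_force': 0.0}
12 x [-3.1, -3.8, -5.0, 0.057, -0.057, -0.121]
```

```bash
python3 - <<'E'
from arm import *
q=plan([555,-114.5,270],Ro.from_euler("xyz",[180,0,90],degrees=True),n=12);print(ik(*q,sensors.sense()["joint_pos"])[0].round(1))
E
```

```text
12 x [-0.7, -0.9, -1.4, 0.057, -0.057, -0.121]
[-16.8   1.6  87.5   0.   91.  -16.8]
```

>>> apply_moves --pt "-0.7 -0.9 -1.4 0.057 -0.057 -0.121 0" --pt "-0.7 -0.9 -1.4 0.057 -0.057 -0.121 0" --pt "-0.7 -0.9 -1.4 0.057 -0.057 -0.121 0" --pt "-0.7 -0.9 -1.4 0.057 -0.057 -0.121 0" --pt "-0.7 -0.9 -1.4 0.057 -0.057 -0.121 0" --pt "-0.7 -0.9 -1.4 0.057 -0.057 -0.121 0" --pt "-0.7 -0.9 -1.4 0.057 -0.057 -0.121 0" --pt "-0.7 -0.9 -1.4 0.057 -0.057 -0.121 0" --pt "-0.7 -0.9 -1.4 0.057 -0.057 -0.121 0" --pt "-0.7 -0.9 -1.4 0.057 -0.057 -0.121 0" --pt "-0.7 -0.9 -1.4 0.057 -0.057 -0.121 0" --pt "-0.7 -0.9 -1.4 0.057 -0.057 -0.121 0" --pt "0 0 0 0 0 0 0" --pt "0 0 0 0 0 0 0"

```text
time: 14.4
tool_pos: [553.7, -114.0, 266.1]
tcp_rot: [-179.7, -0.2, 90.0]
ft_force: [-0.6, -1.0, 0.4]
finger_gap: 85.8
grip_force: 0.0
```

```bash
cat > up.py <<'E'
import io,contextlib,sys
with contextlib.redirect_stdout(io.StringIO()):
    from fit import *
def om2(im): im=im.astype(int);return ((im[...,2]>1.3*im[...,1])&(im[...,2]>1.7*im[...,0])&(im[...,2]>70)).astype(np.uint8)
def run(tag):
    V=[]
    for n in("wrist","side","top"):
        c=dict(optics.get_calibration(n));im=optics.snapshot(n)[:,:,::-1];cv2.imwrite(f"pics/{tag}_{n}.png",im)
        m=om2(im);q=proj(n,[555,-114.5,178],c)[0]
        rr=90 if n=="wrist" else 22
        x0,y0=max(0,int(q[0])-rr),max(0,int(q[1])-rr);m=m[y0:y0+2*rr,x0:x0+2*rr]
        K=np.array(c["camera_matrix"]).copy();K[0,2]-=x0-.5;K[1,2]-=y0-.5;c["camera_matrix"]=K
        m=cv2.resize(m,None,fx=S,fy=S,interpolation=cv2.INTER_NEAREST)
        nn,l,sta,cen=cv2.connectedComponentsWithStats(m)
        if nn<2: print(n,"none");continue
        j=1+sta[1:,4].argmax();print(n,(sta[j]/S).round(1),(cen[j]/S-q+[x0,y0]).round(1));V.append((n,c,(l==j).astype(np.uint8)))
    def pose(x):
        Rk=(Ro.from_euler("z",x[3])*Ro.from_rotvec([x[4],x[5],0])).as_matrix();return np.array(x[:3]),Rk
    def cost(x,V=V):
        t,Rk=pose(x);o=0
        for v in V:
            s=sil(v[0],(H-[0,0,90])@Rk.T+t,v[1],v[2].shape);o-=float((s&v[2]).sum())/float((s|v[2]).sum())
        return o+1*(x[4]**2+x[5]**2)
    x0=np.array([555,-114.5,178,0,0,0.])
    for W in (V[:1],V):
        f=lambda x:cost(x,W)
        b=minimize(f,x0,method="Nelder-Mead",options=dict(maxiter=900,initial_simplex=np.vstack([x0]+[x0+d for d in np.diag([5,5,5,.1,.08,.08])])))
        print("handle",b.x.round(3),round(b.fun/len(W),3))
if __name__=="__main__": run(sys.argv[1])
E
python3 -c "from h import *;st()"; python3 up.py a
```

```text
{'time': 14.4, 'joint_pos': [-16.91, 1.74, 87.69, 0.12, 90.93, -16.91], 'tool_pos': [553.67, -114.04, 266.14], 'tcp_rot': [-179.69, -0.22, 90.0], 'ft_force': [-0.64, -0.95, 0.44], 'wrist_torque': [-0.04, -0.02, 0.02], 'finger_gap': 85.78, 'grip_force': 0.0}
wrist [   80.    44.    82.   107. 16400.] [18.4  5.6]
side [0.000e+00 2.000e+00 3.900e+01 3.700e+01 4.368e+03] [-2.7 -1. ]
top none
handle [ 5.64437e+02 -1.15059e+02  1.76960e+02  2.97000e-01 -1.30000e-02
  9.00000e-03] -0.447
handle [ 5.59972e+02 -1.11444e+02  1.70787e+02  1.80000e-01  6.90000e-02
  3.40000e-02] -0.529
```

```bash
sed -i 's/^def om2.*/def om2(im): im=im.astype(int);return ((im[...,2]>1.55*im[...,1])\&(im[...,2]>2.3*im[...,0])\&(im[...,2]>70)).astype(np.uint8)/' up.py; python3 up.py b; python3 - <<'E'
import cv2,numpy as np
w=cv2.imread("pics/b_wrist.png");s=cv2.imread("pics/b_side.png")[180:280,265:365];t=cv2.imread("pics/side7.png")[180:280,265:365]
f=lambda a:cv2.resize(a,(300,300),interpolation=cv2.INTER_CUBIC)
cv2.imwrite("pics/m7.png",np.hstack([cv2.resize(w[0:420,80:500],(500,600)),np.vstack([f(s),f(t)])]))
E
```

```text
wrist [  80.   44.   24.   32. 4856.] [  2.  -31.5]
side [0.00e+00 3.00e+00 3.90e+01 3.60e+01 4.12e+03] [-2.2 -0.7]
top none
handle [ 5.57030e+02 -8.42770e+01  1.03296e+02  2.80000e-02 -1.90000e-02
 -4.40000e-02] -0.33
handle [ 5.56882e+02 -1.15657e+02  1.75335e+02  6.80000e-02 -1.00000e-02
  1.20000e-02] -0.488
```

View pics/m7.png

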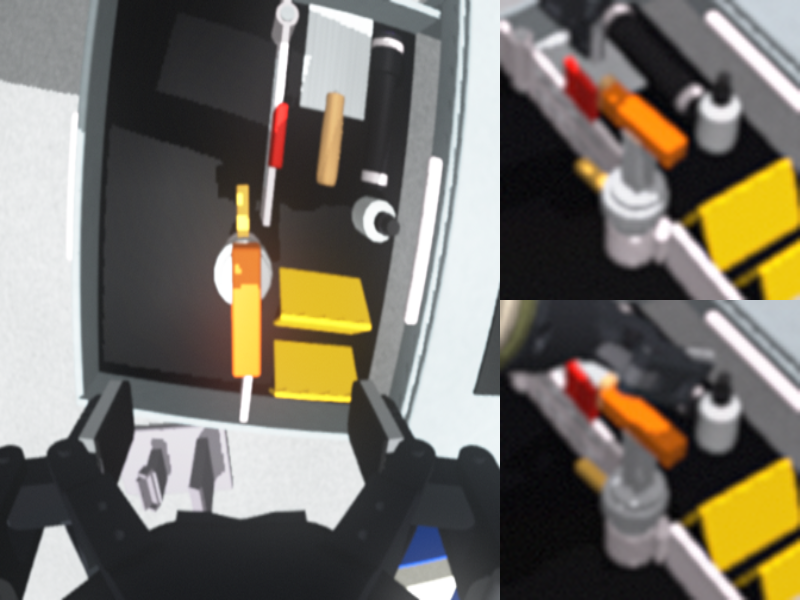

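The last view shows the key standing upright in the screw, with its bar (232–260, 245–375) in line with the tongue at (242,210). The gate is still shut. I lower onto the cross handle and grip it across its thickness.

>>> apply_moves --pt "-0.5 2.2 36 0 0 0 0" --pt "0 0 36 0 0 0 0" --pt "0 0 36 0 0 0 0" --pt "0 0 0 0 0 0 0" --pt "0 0 0 0 0 0 0"

```text
time: 15.32
tool_pos: [556.4, -115.0, 161.4]
tcp_rot: [-179.8, -0.1, 90.1]
ft_force: [0.3, -0.9, 0.1]
finger_gap: 85.7
grip_force: 0.0
```

>>> apply_moves --pt "0 0 0 0 0 0 0.6" --pt "0 0 0 0 0 0 0.75" --pt "0 0 0 0 0 0 1" --pt "0 0 0 0 0 0 1" --pt "0 0 0 0 0 0 1" --pt "0 0 0 0 0 0 1" --force 40

```text
time: 16.08
tool_pos: [556.0, -114.7, 160.0]
tcp_rot: [-179.8, -0.1, 90.1]
ft_force: [-0.1, 0.1, 3.7]
finger_gap: 17.1
grip_force: 43.9
```

```bash
python3 - <<'E'
from h import *
st()
E
```

```text
{'time': 16.08, 'joint_pos': [-16.85, 5.26, 95.18, 0.02, 79.81, -16.96], 'tool_pos': [555.96, -114.74, 160.05], 'tcp_rot': [-179.77, -0.09, 90.1], 'ft_force': [-0.14, 0.1, 3.71], 'wrist_torque': [0.02, 0.07, -0.07], 'finger_gap': 17.1, 'grip_force': 43.87}
```

>>> apply_moves --pt "0 0 0 0 0 -0.1 1" --pt "0 0 0 0 0 -0.1 1" --pt "0 0 0 0 0 -0.1 1" --pt "0 0 0 0 0 -0.1 1" --pt "0 0 0 0 0 -0.1 1" --pt "0 0 0 0 0 -0.1 1" --pt "0 0 0 0 0 0 1"

```text
time: 16.95
tool_pos: [555.2, -115.4, 160.1]
tcp_rot: [-179.8, -0.2, 124.5]
ft_force: [-4.4, -2.4, 5.9]
finger_gap: 17.4
grip_force: 44.4
```

```bash
python3 - <<'E'
from h import *
st()
E
```

```text
{'time': 16.95, 'joint_pos': [-16.89, 5.24, 95.19, -0.06, 79.89, -51.41], 'tool_pos': [555.19, -115.45, 160.09], 'tcp_rot': [-179.75, -0.21, 124.54], 'ft_force': [-4.4, -2.35, 5.87], 'wrist_torque': [-0.52, 0.89, -0.1], 'finger_gap': 17.35, 'grip_force': 44.39}
```

>>> apply_moves --pt "0 0 0 0 0 -0.1 1" --pt "0 0 0 0 0 -0.1 1" --pt "0 0 0 0 0 -0.1 1" --pt "0 0 0 0 0 -0.1 1" --pt "0 0 0 0 0 -0.1 1" --pt "0 0 0 0 0 -0.1 1" --pt "0 0 0 0 0 -0.1 1" --pt "0 0 0 0 0 0 1"

```text
time: 17.95
tool_pos: [555.6, -115.5, 160.1]
tcp_rot: [-180.0, -0.3, 164.6]
ft_force: [-3.2, -1.5, 4.8]
finger_gap: 17.4
grip_force: 44.3
```

```bash
cat > tong.py <<'E'
from h import *
import sys
st()
im=optics.snapshot("side")[:,:,::-1];cv2.imwrite(f"pics/{sys.argv[1]}_side.png",im)
# brass tongue mask near screw
h=cv2.cvtColor(im.copy(),cv2.COLOR_BGR2HSV);m=((h[...,0]>15)&(h[...,0]<32)&(h[...,1]>110)&(h[...,2]>90)).astype(np.uint8)
for th in (0,.1,1.0,1.2,1.3,1.45):
    v=[]
    for cy in(-5.,):
        a=np.radians(90+cy)+th
        pts=[[555+r_*np.cos(a),-114.5+r_*np.sin(a),82] for r_ in np.linspace(32,58,14)]
        q=proj("side",pts).round().astype(int);v.append(float(m[q[:,1],q[:,0]].mean().round(2)))
    print(th,v,im[q[7,1],q[7,0]].tolist(),q[7])
E
python3 tong.py c
```

```text
{'time': 17.95, 'joint_pos': [-16.89, 5.25, 95.18, -0.05, 79.84, -91.45], 'tool_pos': [555.55, -115.47, 160.1], 'tcp_rot': [-179.95, -0.27, 164.57], 'ft_force': [-3.15, -1.53, 4.82], 'wrist_torque': [-0.67, 0.57, 0.03], 'finger_gap': 17.4, 'grip_force': 44.27}
0 [0.0] [115, 112, 118] [298 233]
0.1 [0.0] [111, 108, 113] [296 234]
1.0 [0.0] [12, 7, 8] [289 247]
1.2 [1.0] [83, 188, 240] [289 251]
1.3 [1.0] [101, 229, 255] [290 252]
1.45 [1.0] [65, 147, 198] [291 255]
```

>>> apply_moves --pt "0 0 0 0 0 -0.06 1" --pt "0 0 0 0 0 -0.06 1" --pt "0 0 0 0 0 0 1"

```text
time: 18.38
tool_pos: [555.6, -115.4, 160.1]
tcp_rot: [-180.0, -0.3, 171.4]
ft_force: [-2.3, -2.4, 5.3]
finger_gap: 17.4
grip_force: 44.2
```

```bash
cat >> tong.py <<'E'
# angle of tongue: sweep
for th in np.arange(1,1.7,.05):
    a=np.radians(85)+th;q=proj("side",[[555+r_*np.cos(a),-114.5+r_*np.sin(a),82] for r_ in np.linspace(32,57,26)]).round().astype(int);print(round(th,2),float(m[q[:,1],q[:,0]].mean().round(2)),end=" ")
E
python3 tong.py d|grep -v "\["; python3 -c "from h import *;st()"
```

```text
1.0 0.0 1.05 0.0 1.1 0.0 1.15 0.0 1.2 0.15 1.25 0.85 1.3 1.0 1.35 1.0 1.4 1.0 1.45 1.0 1.5 1.0 1.55 1.0 1.6 1.0 1.65 0.77 
{'time': 18.42, 'joint_pos': [-16.88, 5.25, 95.18, -0.05, 79.84, -98.25], 'tool_pos': [555.6, -115.43, 160.1], 'tcp_rot': [-179.99, -0.27, 171.37], 'ft_force': [-2.16, -2.35, 5.32], 'wrist_torque': [-0.7, 0.54, -0.11], 'finger_gap': 17.37, 'grip_force': 44.25}
```

>>> apply_moves --pt "0 0 0 0 0 -0.05 1" --pt "0 0 0 0 0 0 1" --pt "0 0 0 0 0 0 1"

```text
time: 18.8
tool_pos: [555.6, -115.4, 160.1]
tcp_rot: [180.0, -0.3, 174.2]
ft_force: [-2.5, -2.8, 3.7]
finger_gap: 17.2
grip_force: 44.2
```

```bash
python3 tong.py e|grep -v "\[";python3 - <<'E'
from h import *
st()
E
```

```text
1.0 0.0 1.05 0.0 1.1 0.0 1.15 0.0 1.2 0.0 1.25 0.08 1.3 0.77 1.35 1.0 1.4 1.0 1.45 1.0 1.5 1.0 1.55 1.0 1.6 1.0 1.65 0.96 
{'time': 18.85, 'joint_pos': [-16.88, 5.25, 95.18, -0.05, 79.83, -101.09], 'tool_pos': [555.63, -115.46, 160.12], 'tcp_rot': [180.0, -0.27, 174.22], 'ft_force': [-1.73, -2.28, 4.33], 'wrist_torque': [-0.67, 0.46, -0.13], 'finger_gap': 17.25, 'grip_force': 44.25}
```

>>> apply_moves --pt "0 0 0 0 0 0 0" --pt "0 0 0 0 0 0 0" --pt "0 0 0 0 0 0 0" --pt "0 0 0 0 0 0 0" --pt "0 0 -30 0 0 0 0" --pt "0 0 -45 0 0 0 0" --pt "0 0 -45 0 0 0 0" --pt "0 0 0 0 0 0 0"

```text
time: 19.85
tool_pos: [558.5, -115.5, 285.0]
tcp_rot: [-180.0, 0.2, 174.3]
ft_force: [0.8, -0.1, -0.8]
finger_gap: 85.5
grip_force: 0.0
```

```bash
python3 tong.py f|grep -v "\[";python3 - <<'E'
from arm import *
q=plan([575,-60,280],Ro.from_euler("xyz",[180,0,84],degrees=True));print(ik(*q,sensors.sense()["joint_pos"])[0].round(1))
E
```

```text
1.0 0.0 1.05 0.0 1.1 0.0 1.15 0.0 1.2 0.0 1.25 0.08 1.3 0.77 1.35 1.0 1.4 1.0 1.45 1.0 1.5 1.0 1.55 1.0 1.6 1.0 1.65 0.96 
10 x [3.1, 5.6, 0.2, 0.0, -0.0, 0.158]
[-11.    3.2  84.8  -0.   92.   -5. ]
```

>>> apply_moves --pt "3.1 5.6 0.2 0 0 0.158 0" --pt "3.1 5.6 0.2 0 0 0.158 0" --pt "3.1 5.6 0.2 0 0 0.158 0" --pt "3.1 5.6 0.2 0 0 0.158 0" --pt "3.1 5.6 0.2 0 0 0.158 0" --pt "3.1 5.6 0.2 0 0 0.158 0" --pt "3.1 5.6 0.2 0 0 0.158 0" --pt "3.1 5.6 0.2 0 0 0.158 0" --pt "3.1 5.6 0.2 0 0 0.158 0" --pt "3.1 5.6 0.2 0 0 0.158 0" --pt "0 0 0 0 0 0 0" --pt "0 0 0 0 0 0 0"

```text
time: 21.4
tool_pos: [573.0, -60.0, 276.6]
tcp_rot: [-179.6, -0.1, 84.0]
ft_force: [-0.6, 0.2, -0.4]
finger_gap: 85.3
grip_force: 0.0
```

```bash
cat > red.py <<'E'
from h import *
import sys
st()
for n in("wrist","top","side"):
    c=optics.get_calibration(n);im=optics.snapshot(n)[:,:,::-1];cv2.imwrite(f"pics/{sys.argv[1]}_{n}.png",im);i=im.astype(int)
    red=((i[...,2]>90)&(i[...,2]>2.2*i[...,1])&(i[...,2]>2.2*i[...,0])).astype(np.uint8)
    k,l,s,cen=cv2.connectedComponentsWithStats(red)
    for j in range(1,k):
        if s[j,4]>10:
            r_=cv2.minAreaRect(cv2.findNonZero((l==j).astype(np.uint8)));b=cv2.boxPoints(r_)
            print(n,s[j].tolist(),"c",cen[j].round(1),"at132",at(n,cen[j],132,c).round(1),"at120",at(n,cen[j],120,c).round(1))
            print("   corners at132",[at(n,p,132,c)[:2].round(1).tolist() for p in b])
E
python3 red.py g
```

```text
{'time': 21.4, 'joint_pos': [-11.1, 3.3, 85.01, 0.04, 92.07, -5.1], 'tool_pos': [572.99, -59.96, 276.61], 'tcp_rot': [-179.63, -0.08, 84.0], 'ft_force': [-0.59, 0.16, -0.39], 'wrist_torque': [0.03, -0.0, 0.0], 'finger_gap': 85.33, 'grip_force': 0.0}
wrist [282, 132, 11, 46, 445] c [287.4 154.4] at132 [580.2 -21.  132. ] at120 [580.2 -22.6 120. ]
   corners at132 [[577.6, -0.8], [586.3, -1.7], [582.3, -41.8], [573.3, -40.9]]
side [287, 200, 11, 20, 129] c [291.8 209.5] at132 [567.5 -37.5 132. ] at120 [574.1 -29.6 120. ]
   corners at132 [[557.2, -13.3], [579.5, -7.7], [576.8, -60.3], [555.2, -65.0]]
```

```bash
python3 - <<'E'
from arm import *
H0=np.array([589.5,68.]);T0=np.array([580,-21.5])
def g(th,z=110):
    d=Ro.from_euler("z",-th).apply([*(T0-H0),0]);return np.array([*(H0+d[:2]),z]),Ro.from_euler("xyz",[180,0,84-np.degrees(th)],degrees=True)
q0=sensors.sense()["joint_pos"]
a=plan(*g(0,150),n=4);b=plan(*g(0),start=a,n=2);e=plan(*g(1.45),start=b,n=12)
for th in(0,.7,1.45):q0=ik(*g(th),q0)[0];print(q0.round(1),g(th)[0].round(0))
E
```

```text
4 x [9.7, 0.7, 31.9, -0.001, -0.0, -0.0]
2 x [0.0, -0.0, 20.0, 0.0, 0.0, 0.0]
12 x [0.7, -10.8, -0.0, -0.0, -0.0, 0.121]
[-7.2  9.6 95.9  0.  74.5 -1.2] [580. -22. 110.]
[ -5.    1.1 104.9  -0.   73.9  41.1] [525.   6. 110.]
[  1.8  -2.1 108.1  -0.   74.   90.8] [500.  67. 110.]
```

>>> apply_moves --pt "9.7 0.7 31.9 0 0 0 0.45" --pt "9.7 0.7 31.9 0 0 0 0.45" --pt "9.7 0.7 31.9 0 0 0 0.45" --pt "9.7 0.7 31.9 0 0 0 0.45" --pt "0 0 20 0 0 0 0.45" --pt "0 0 20 0 0 0 0.45" --pt "0 0 0 0 0 0 0.45"

```text
time: 22.42
tool_pos: [578.6, -21.7, 108.5]
tcp_rot: [-179.6, -0.1, 83.8]
ft_force: [0.2, -0.1, 0.2]
finger_gap: 47.1
grip_force: 0.0
```

>>> apply_moves --pt "0 0 0 0 0 0 0.7" --pt "0 0 0 0 0 0 1" --pt "0 0 0 0 0 0 1" --pt "0 0 0 0 0 0 1" --pt "0 0 0 0 0 0 1" --force 25

```text
time: 23.05
tool_pos: [580.5, -21.7, 111.6]
tcp_rot: [-179.8, -0.1, 83.8]
ft_force: [-1.9, -1.2, 5.5]
finger_gap: 7.4
grip_force: 28.2
```

```bash
python3 -c "from h import *;st()"
```

```text
{'time': 23.05, 'joint_pos': [-7.23, 9.69, 95.62, 0.05, 74.84, -1.03], 'tool_pos': [580.52, -21.69, 111.58], 'tcp_rot': [-179.85, -0.05, 83.79], 'ft_force': [-1.92, -1.19, 5.53], 'wrist_torque': [-0.08, 0.32, -0.15], 'finger_gap': 7.42, 'grip_force': 28.15}
```

The tab is gripped (gap 7.4 of 8 mm). I swing the gate a little first to check that it is free.

>>> apply_moves --pt "0.7 -10.8 0 0 0 0.121 1" --pt "0.7 -10.8 0 0 0 0.121 1" --pt "0 0 0 0 0 0 1"

```text
time: 23.42
tool_pos: [559.4, -16.6, 111.6]
tcp_rot: [-179.9, -0.0, 69.9]
ft_force: [0.8, -1.7, 4.8]
finger_gap: 7.3
grip_force: 27.9
```

Free, with only small forces. Carrying on.

>>> apply_moves --pt "0.7 -10.8 0 0 0 0.121 1" --pt "0.7 -10.8 0 0 0 0.121 1" --pt "0.7 -10.8 0 0 0 0.121 1" --pt "0.7 -10.8 0 0 0 0.121 1" --pt "0.7 -10.8 0 0 0 0.121 1" --pt "0 0 0 0 0 0 1"

```text
time: 24.18
tool_pos: [517.2, 16.1, 111.6]
tcp_rot: [-179.9, 0.1, 35.3]
ft_force: [-0.9, -2.0, 4.7]
finger_gap: 7.3
grip_force: 28.2
```

>>> apply_moves --pt "0.7 -10.8 0 0 0 0.121 1" --pt "0.7 -10.8 0 0 0 0.121 1" --pt "0.7 -10.8 0 0 0 0.121 1" --pt "0.7 -10.8 0 0 0 0.121 1" --pt "0.7 -10.8 0 0 0 0.121 1" --pt "0 0 0 0 0 0 1" --pt "0 0 0 0 0 0 1"

```text
time: 25.05
tool_pos: [501.2, 66.6, 111.5]
tcp_rot: [-179.9, 0.2, 0.8]
ft_force: [0.4, -1.1, 5.9]
finger_gap: 7.4
grip_force: 28.4
```

>>> apply_moves --pt "0 0 0 0 0 0 0.6" --pt "0 0 0 0 0 0 0.5" --pt "0 0 0 0 0 0 0.5" --pt "0 0 0 0 0 0 0.5" --pt "0 0 -30 0 0 0 0.5" --pt "0 0 -50 0 0 0 0.5" --pt "-30 0 -50 0 0 0 0.5" --pt "-40 0 -40 0 0 0 0.5" --pt "0 0 0 0 0 0 0.5" --pt "0 0 0 0 0 0 0.5"

```text
time: 26.3
tool_pos: [431.2, 65.9, 280.7]
tcp_rot: [-179.9, 0.2, 0.6]
ft_force: [-0.2, 0.0, -0.5]
finger_gap: 42.7
grip_force: 0.0
```

```bash
python3 red.py i; python3 tong.py i|grep -v "\[";echo; python3 - <<'E'
from h import *
a=cv2.imread("pics/i_side.png").astype(int)
m=((a[...,2]>1.45*a[...,1])&(a[...,2]>1.9*a[...,0])&(a[...,2]>120)&(a[...,1]>.3*a[...,2])).astype(np.uint8)
k,l,s,c=cv2.connectedComponentsWithStats(m)
print([(s[j].tolist(),c[j].round(1).tolist()) for j in range(1,k) if s[j,4]>60])
print("pred handle side",proj("side",[555.5,-115,178]).round(1))
b=[proj("side",np.array([555.5,-115,178])+d).round(1).tolist() for d in([-35,0,0],[35,0,0])];print(b)
E
```

```text
{'time': 26.3, 'joint_pos': [1.86, -19.28, 105.09, 0.11, 94.41, 91.25], 'tool_pos': [431.19, 65.94, 280.65], 'tcp_rot': [-179.9, 0.23, 0.62], 'ft_force': [-0.18, 0.02, -0.48], 'wrist_torque': [-0.0, 0.01, -0.02], 'finger_gap': 42.68, 'grip_force': 0.0}
wrist [278, 98, 11, 44, 455] c [282.8 119. ] at132 [500.4  66.6 132. ] at120 [500.1  66.6 120. ]
   corners at132 [[480.6, 70.7], [519.1, 71.0], [519.1, 62.3], [480.7, 61.8]]
top [254, 224, 3, 15, 43] c [255. 231.] at132 [502.5  65.5 132. ] at120 [502.6  66.2 120. ]
   corners at132 [[521.7, 68.4], [521.7, 62.9], [483.3, 62.3], [483.3, 67.8]]
side [233, 194, 16, 19, 188] c [241.1 203.2] at132 [490.3  51.2 132. ] at120 [495.7  60.7 120. ]
   corners at132 [[472.4, 68.4], [517.8, 67.7], [508.9, 32.6], [464.7, 34.0]]
1.0 0.0 1.05 0.0 1.1 0.0 1.15 0.0 1.2 0.0 1.25 0.08 1.3 0.77 1.35 1.0 1.4 1.0 1.45 1.0 1.5 1.0 1.55 1.0 1.6 1.0 1.65 0.96 

[([204, 0, 28, 53, 815], [217.3, 27.1]), ([96, 34, 61, 54, 1385], [126.4, 59.0]), ([93, 71, 16, 25, 196], [100.2, 83.5]), ([295, 209, 34, 24, 392], [311.5, 220.2])]
pred handle side [[311.5 219.8]]
[[[298.6, 228.3]], [[324.0, 211.5]]]
```

The tab now lies along x (gate open about 1.45 rad), the tongue stands at about 1.4 rad, and the key handle is where an upright key should have it. I hand the job in.

```bash
python3 -c "
from bench import r
print(r.hand_in())"
```

```text
the job is handed in; nothing more can be done
None
```

I handed the job in at about 26.5 s of the 67 s limit; the hand-in returned no verdict. By my camera measurements the screw was turned to about 1.4 rad with the key, the key was left standing upright in the slot, and the gate was open about 1.45 rad.

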